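# Change the reel in the label dispenser

## Task

The label dispenser has run out. Pull its empty reel up out of the two spring arms and lay it in the open wooden tray, then take the full spare reel of the same length from the rack and press it straight down between the arms until both snap into its ends and it sits down on its rests. Ease it in gently, feeling that it is centred so that both arms give way alike (an arm bent half as far again stays bent), and stop pressing as soon as it is home; leave the short reel in its rack and the other things on the counter where they are.

Things in the scene. Friction and masses are not known exactly. Their poses are not given: they have to be found in the camera images.
- dispenser: Label dispenser, fixed, on levelling feet: base plate 140 x 126 mm, top at z = 14 mm. Two upright spring arms (y = -39 and +39 mm, 26 mm wide in x, tops at z = 75) hold a reel. In front a guide roller (x = -66, top z = 29) and tear bar (x = -80, top z = 33). Origin below the middle of the reel's axis, 0 to 8 mm above the counter, as the feet are set; x to its back, y along the reel's axis.
- reel_seat (a point): 50 mm above the dispenser's origin: where the middle of a reel is when home, its flanges then standing on two rigid rests (20 mm long in x, at y = -27.5 and +27.5). y runs through the noses of both arms. The arms are spread from about 20 mm above home, slide on the reel's ends, and snap in 1 to 2 mm above home. Pressing in takes about 5 to 11 N in all, pulling out 6 to 12 N.
- left_nose (a point): Tip of the white nose on the dispenser's +y arm: a slippery blunt cone, 12 mm across at its tip, 16 mm at its root, 3.5 mm long, pointing inward at the height of reel_seat. A centred reel pushes each back 2 mm (2 to 4 N on each). Off centre along y it bends one arm more, felt as a sideways force, 2 N for 1 mm; more than 0.9 mm off spoils that arm.
- right_nose (a point): The same on the -y arm. The tips of the two noses are 69 mm apart, the arms' faces 76 mm.
- empty_reel: Empty grey reel in the dispenser, 73 mm long: bare core 26 mm in diameter, 52 mm long, between two flanges 44 mm in diameter. Each flange tapers outward over 8 mm to an end face 22 mm in diameter with a 16 mm bore. Origin in the middle of its axis, y along the axis (it may turn about y). 60 g.
- long_reel: Full label reel, 73 mm long, the one that fits: white labels 40 mm in diameter and 52 mm long between flanges as on the empty reel. Lies in one of the rack's two places, axis along the rack's y and 38 mm above the counter. Origin in the middle of its axis, y along the axis. 100 to 210 g.
- short_reel: Full label reel for another dispenser, same diameters but 53 mm long (labels 32 mm); it does not reach from arm to arm. Lies in the other place of the rack. Origin in the middle of its axis, y along the axis. Stays there.
- rack: Fixed wooden rack, 206 mm in y, 116 mm in x: board 8 mm thick, two rails along y (10 mm thick, x = -13 and +13, tops 19 mm high) on which the reels lie end to end, one near y = +50 mm, one near y = -50 (which is where varies); cross boards 33 mm high, 60 mm long in x, at y = -100, 0, +100. Origin on the counter under its middle.
- tray: Open wooden tray for empty reels, fixed on the counter, 134 mm in x, 112 mm in y, 30 mm high, walls and floor 6 mm. Origin on the counter under its middle. Empty at the start.
- left_cheek (a joint): Angle of the spring arm on the dispenser's +y side, rad: 0 = upright (its nose in a reel's bore, or nothing between the arms), about 0.07 when it rides on a reel's end face; grows outward. Sprung towards 0; bent past 0.105 rad (nose 2.9 mm back) by the new reel it is spoiled.
- right_cheek (a joint): The same for the arm on the -y side.
- choc_bar: Flat wrapped bar, 57 x 162 x 12 mm, lying behind the tray. Leave alone. Origin under its middle.
- price_stamp: Wooden hand stamp with a turned knob, 33 x 58 x 76 mm, standing to the right of the dispenser. Leave alone. Origin under its middle.
- call_bell: Counter bell, 76 mm in diameter, 53 mm high, standing behind the dispenser. Leave alone. Origin under its middle.

How it is judged (in metres and radians):
On the way, in this order (a step that is already met when the one before it is completed fails the run):
1. the empty reel is out of the dispenser and lies in the tray (x of empty_reel in the frame of tray between -0.065 and 0.065 m and y of empty_reel in the frame of tray between -0.055 and 0.055 m and height (world z) of empty_reel below 0.04 m), for 0.2 s.
2. the long reel sits between the arms, both snapped in (distance between long_reel and reel_seat below 0.004 m and value of joint each of left_cheek, right_cheek below 0.045 rad), for 0.2 s.
At the end, for the whole second after the job is handed in: The long reel is home in the dispenser: its middle within 3.5 mm (level) of reel_seat and from 2 mm below to 1.5 mm above it, its axis within 0.06 rad of the dispenser's, both arms back upright (each below 0.045 rad), at rest. The empty reel lies at rest inside the tray, its middle below 40 mm (all of step 1 and horizontal distance between long_reel and reel_seat below 0.0035 m and z of long_reel in the frame of reel_seat between -0.002 and 0.0015 m and angle between the y axis of long_reel and the y axis of dispenser, either way round below 0.06 rad and value of joint each of left_cheek, right_cheek below 0.045 rad and linear speed of long_reel below 0.02 m/s and linear speed of empty_reel below 0.03 m/s); the robot touches nothing.
It fails at once if the new reel is pressed on the dispenser with more than 28 N (contact force between dispenser and long_reel above 28 N).
It fails at once if a spring arm is bent too far (over 0.105 rad) as the new reel goes in (distance between long_reel and reel_seat below 0.05 m and value of joint any of left_cheek, right_cheek above 0.105 rad).
It fails at once if the short reel is moved by more than 25 mm (distance of short_reel from where it was at the start of the episode above 0.025 m).
It fails at once if a bystander (bar, stamp or bell) is moved by more than 25 mm (distance of any of choc_bar, price_stamp, call_bell from where it was at the start of the episode above 0.025 m).
It also fails if it takes over 64 s, if anything falls off the work surface, if the arm or the gripper's body presses on something with over 40 N, if the wrist force passes 120 N, or if a joint passes its speed limit or range.

## Robot

A 6-joint arm with a two-finger parallel gripper is mounted at the origin on a cart in front of the work surface, level with it; the furniture and walls round the work are solid. World frame = base frame: x ahead of the robot, y to its left, z up, the work surface at z = 0. Lengths are in mm, angles in rad, forces in N, time in s.
With the tool pointing down it reaches from about 350 to 775 mm from the base axis. Payload 5.5 kg.
Tool frame: the origin (TCP) lies where the fingers leave the gripper's body, on its centre line; the fingertips stand 73 mm ahead of it and the grasp point (between the pads) lies 54 mm ahead of it (grip_point_offset is the distance from the TCP to the grasp point, in mm); z points along the fingers, y is the line along which they close (so a half turn about z gives the same grasp; the last joint's range is limited). The gripper opens to 85 mm and grips with 20 to 120 N. Pads are 22 mm wide; open, the fingers measure 114 mm over their backs; the gripper's body (76 mm by 85 mm) begins 54 mm behind the grasp point. The pads swing forward as they close: fully open they stand 13 mm farther back than shut.
Start: joints at [-1.263, 0.313, 0.046, 1.304, 0, 1.431], TCP at [248.965, -518.344, 303.923] pointing down, gripper open.
Joint ranges: [-2.76, 2.76], [-0.86, 1.69], [-1.03, 1.26], [-2.2, 2.34], [-1.47, 1.5], [-3.14, 3.14]. Speed limits (rad/s): [2.57, 2.57, 3.14, 3.14, 3.14, 3.14].

## Interface

Orientations are given as a unit quaternion [x, y, z, w].
In Python, from station import sense, get_image, finish_job, grip_point_offset gives the robot as it stands.
- The arm moves only by the tool play_rows, never from a script. Its argument "steps" is a list of rows, each an object of numbers: "hand": the opening, from 0 (shut) to 1 (fully open); "tx", "ty", "tz": the shift along the tool's x, y, z in units of 30 mm (1.0 is 30 mm); "wx", "wy", "wz": the turn, a rotation vector about the tool's x, y, z in rad. In form: [{"hand": .., "tx": .., "ty": .., "tz": .., "wx": .., "wy": .., "wz": ..}, ...]. A call has 1 to 12 rows; each row shifts and turns the commanded pose from where the row before left it, along the tool's axes as they then stand; what a row does not reach is not made up. A row lasts 1/12 s, in which the tool goes at most 41.7 mm and 7.16 degrees, less where a joint would pass 70% of its speed; a pose out of reach is approached as far as the arm can. A call is refused whole if a number of a shift passes 1 or a number of a turn 0.125, either way. A call with a gripper value outside its range is refused whole. The fingers move at their own pace and stop on an object; "newtons" is the grip in N (left out, the last holds). Time passes only in rows, so rows that do not move let the fingers close. It gives the time, the measured TCP pose, the force, the opening and the grip force at its end, in the units of the state.
- sense(): the state, without advancing time (a new reading comes with each control period).
- get_image(name): name is "scene" or "top" or "wrist"; returns a dict with "img" (420x560x3 uint8, red, green, blue), "fx", "fy", "cx", "cy" (pixels), "k1" (the pictures are not rectified: a ray, as slopes to the right and down, at radius r is drawn at 1 + k1 r^2 times it, then the intrinsics apply), "rvec" (rotation vector, rad) and "tvec" (3), from world to camera coordinates, as OpenCV has them. Camera axes: x right, y down, z forward; pixel columns grow to the right and rows downward; lengths in mm; the calibration is good to about 2 mm. A picture is of the moment at which its call begins. There is no depth.
- finish_job(): hands the job in; it is judged then, once.
The state is a dict: "t": time; "q": joint angles; "joint_velocities": joint speeds; "effort": joint torques, N m; "tcp_pos": TCP position; "orientation": TCP orientation; "contact_force": force on the tool from outside, world axes, zero at the start; "wrist_torque": the same for the moment, N m; "width": finger opening in mm; "finger_force": force on a finger pad.
Only numpy, scipy, OpenCV 4.12 (cv2) and the standard library are available. Lean on these libraries where they do the work, as an engineer would, in place of code of your own. Each camera call takes 0.05 s, during which the arm holds its last target. There are 200 camera calls.

## Working session

There is one attempt and no reset: what is moved stays moved. The work goes in short steps, Python scripts to look and compute and a tool call to move; the robot and the scene stay as the last step left them, time stands still between calls to the robot, and variables do not carry over. Pictures are saved under pics/ and viewed, at most 10 in all, crops included, and the job is handed in when it is done.

Besides the shell and the picture viewer there is one more tool, called as name([rows], argument=value, ...), one row to a line, values as JSON. play_rows: Moves the arm, as the interface text tells. Its arguments: {"type":"object","properties":{"steps":{"type":"array","items":{"type":"object","properties":{"hand":{"type":"number"},"tx":{"type":"number"},"ty":{"type":"number"},"tz":{"type":"number"},"wx":{"type":"number"},"wy":{"type":"number"},"wz":{"type":"number"}}}},"newtons":{"type":"number"}},"required":["steps"]}

```bash
mkdir -p pics
cat > h.py <<'E'
import numpy as np, cv2
from station import sense, get_image, finish_job, grip_point_offset
def cam(d):
    R=cv2.Rodrigues(np.array(d['rvec'],float))[0]; t=np.array(d['tvec'],float).ravel(); return R,t
def ray(d,u,v):
    R,t=cam(d); x=(u-d['cx'])/d['fx']; y=(v-d['cy'])/d['fy']; rd=np.hypot(x,y); r=rd
    for _ in range(30): r=rd/(1+d['k1']*r*r)
    s=r/rd if rd>0 else 1
    return -R.T@t, R.T@np.array([x*s,y*s,1])
def onz(d,u,v,z):
    o,k=ray(d,u,v); return o+k*(z-o[2])/k[2]
def proj(d,p):
    R,t=cam(d); c=R@np.array(p,float)+t; x,y=c[0]/c[2],c[1]/c[2]; f=1+d['k1']*(x*x+y*y)
    return np.array([d['fx']*x*f+d['cx'],d['fy']*y*f+d['cy']])
def tri(obs):
    A=np.zeros((3,3));b=np.zeros(3)
    for d,u,v in obs:
        o,k=ray(d,u,v);k=k/np.linalg.norm(k);P=np.eye(3)-np.outer(k,k);A+=P;b+=P@o
    return np.linalg.solve(A,b)
def save(d,n,crop=None,s=1):
    im=d['img'][:,:,::-1]
    if crop: im=im[crop[1]:crop[3],crop[0]:crop[2]]
    cv2.imwrite('pics/'+n,cv2.resize(im,None,fx=s,fy=s,interpolation=cv2.INTER_CUBIC))
E
python3 - <<'E'
from h import *
import pickle
s=sense();print(s,grip_point_offset)
D={}
for n in('scene','top'):
    d=get_image(n);D[n]=d;save(d,n+'0.png',s=1.42);R,t=cam(d);print(n,-R.T@t,R,d['fx'],d['cx'],d['cy'],d['k1'])
pickle.dump(D,open('d0.pkl','wb'))
E
```

```text
{'t': 0.0, 'q': array([-1.26260305e+00,  3.13997402e-01,  4.49222763e-02,  1.30364308e+00,
        8.47555166e-06,  1.43119336e+00]), 'joint_velocities': array([-0.00212295,  0.00039625, -0.00020435,  0.00184134, -0.00106854,
        0.00030514]), 'effort': array([-1.04946305e-04, -4.80627966e+01,  2.98534119e+01,  1.94042333e-02,
       -1.10353049e-04, -1.85978593e-05]), 'tcp_pos': array([ 248.826691  , -517.90766689,  302.98730472]), 'orientation': array([ 9.75038902e-01,  2.22032016e-01, -7.66838504e-05, -9.57883380e-04]), 'contact_force': array([-0.42125084,  0.57232527,  0.24900219]), 'wrist_torque': array([-0.00828976,  0.02396772,  0.04773931]), 'finger_force': 0.0, 'width': 85.60508812552601} 53.900000000000006
scene [-359.8751613  -941.09063271  952.52014194] [[ 0.73229757 -0.68096043  0.00575911]
 [-0.37426541 -0.40951751 -0.83199809]
 [ 0.56891623  0.60711474 -0.55474861]] 532.4326821026253 277.7368437173183 210.31489622220562 -0.13424485717062642
top [ 428.0139936    28.94928513 1092.51229474] [[ 0.0221461  -0.99960442  0.0173363 ]
 [-0.99163923 -0.02416801 -0.12675784]
 [ 0.12712669 -0.01438416 -0.99178218]] 440.66331471761714 274.6376941171865 216.14088609003815 -0.09481192614749179
```

View pics/top0.png

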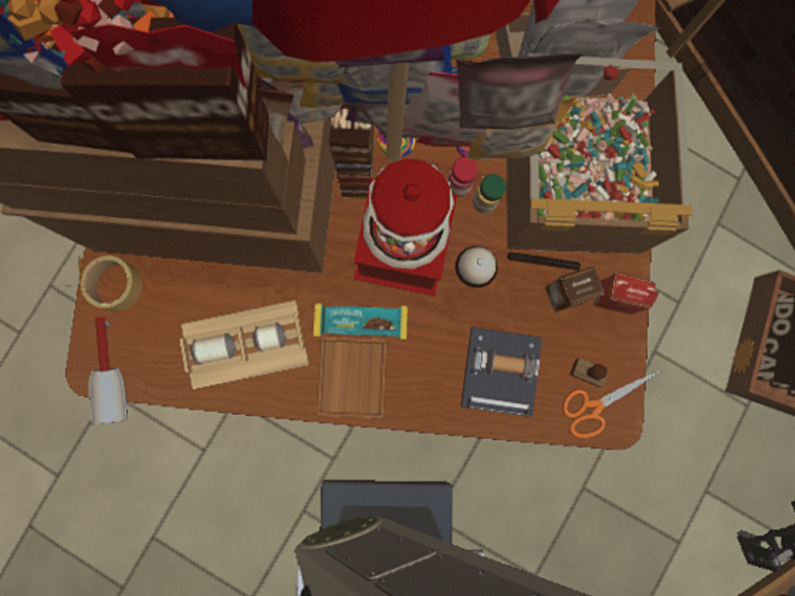

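View pics/scene0.png

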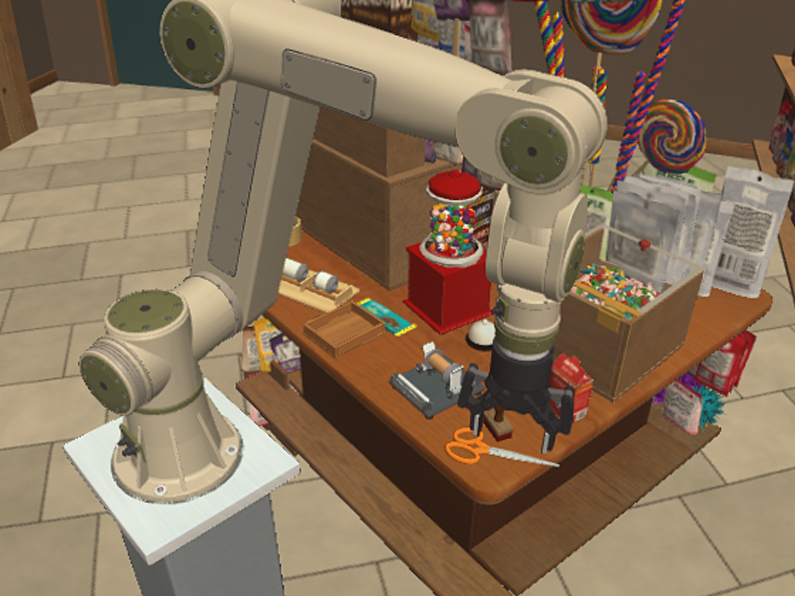

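The top view (pixels in the 1.42x picture) shows the dispenser at about (502,370) with the empty reel's brown core at (513,363). The tray is at (351,377). The rack is at (244,344), with the long reel on the left at (212,348) and the short one on the right at (268,336). The scene view shows the gripper clear above the scissors.

Run:
```python
from h import *
import pickle
D=pickle.load(open('d0.pkl','rb'));d=D['top'];k=1.42
for n,u,v,z in [('core',513,363,66),('noseL',479,362,54),('noseR',536,365,54),('baseTL',473,328,18),('baseTR',540,336,18),('baseBL',463,404,18),('baseBR',534,414,18),
 ('trayTL',320,338,30),('trayTR',385,338,30),('trayBL',319,414,30),('trayBR',383,416,30),('long',212,348,55),('short',268,336,55),('rackTL',181,324,8),('rackTR',296,303,8),('rackBR',307,367,8),('rackBL',193,388,8)]:
    print(n,onz(d,u/k,v/k,z).round(1))
```

```text
core [ 471.4 -190.7   66. ]
noseL [ 472.4 -136.2   54. ]
noseR [ 469.3 -232.2   54. ]
baseTL [ 532.5 -131.1   18. ]
baseTR [ 521.2 -248.5   18. ]
baseBL [ 401.7 -115.    18. ]
baseBR [ 386.7 -237.6   18. ]
trayTL [508.  131.3  30. ]
trayTR [510.7  20.8  30. ]
trayBL [380.1 128.7  30. ]
trayBR [379.3  21.2  30. ]
long [484.9 308.4  55. ]
short [507.3 215.6  55. ]
rackTL [528.  378.3   8. ]
rackTR [569.9 177.6   8. ]
rackBR [459.  154.2   8. ]
rackBL [417.5 350.6   8. ]
```

play_rows([
  {"hand": 1, "tz": 0.25, "wz": -0.125},
  {"hand": 1, "tz": 0.25, "wz": -0.125},
  {"hand": 1, "tz": 0.25, "wz": -0.125},
  {"hand": 1, "tz": 0.25, "wz": -0.125},
  {"hand": 1, "tz": 0.25, "wz": -0.125},
  {"hand": 1, "tz": 0.25, "wz": -0.125},
  {"hand": 1, "tz": 0.25, "wz": -0.125},
  {"hand": 1, "tz": 0.25, "wz": -0.125},
  {"hand": 1},
])

```text
schema error: expected keys hand, tx, ty, tz, wx, wy, wz
```

play_rows([
  {"hand": 1, "tx": 0.98, "ty": 0.5},
  {"hand": 1, "tx": 0.98, "ty": 0.5},
  {"hand": 1, "tx": 0.98, "ty": 0.5},
  {"hand": 1, "tx": 0.98, "ty": 0.5},
  {"hand": 1, "tx": 0.98, "ty": 0.5},
  {"hand": 1, "tx": 0.98, "ty": 0.5},
  {"hand": 1, "tx": 0.98, "ty": 0.5},
  {"hand": 1, "tx": 0.98, "ty": 0.5},
  {"hand": 1, "tx": 0.98, "ty": 0.5},
  {"hand": 1, "tx": 0.98, "ty": 0.5},
  {"hand": 1, "tx": 0.98, "ty": 0.5},
  {"hand": 1, "tx": 0.98, "ty": 0.5},
])

```text
schema error: expected keys hand, tx, ty, tz, wx, wy, wz
```

play_rows([
  {"hand": 1},
  {"hand": 1},
  {"hand": 1},
])

```text
schema error: expected keys hand, tx, ty, tz, wx, wy, wz
```

Run:
```python
from h import *
import pickle
from scipy.spatial.transform import Rotation as Ro
s=sense();T=Ro.from_quat(s['orientation']).as_matrix();print(s['t'],s['tcp_pos'],T.round(4),s['contact_force'])
d=get_image('wrist');save(d,'w1.png',s=1.42);R,t=cam(d);C=-R.T@t
print('cam in tool',T.T@(C-s['tcp_pos']),(R@T).round(3))
pickle.dump((s,d),open('w1.pkl','wb'))
```

```text
0.1 [ 248.85204718 -518.01847365  303.10751354] [[ 9.014e-01  4.329e-01 -4.000e-04]
 [ 4.329e-01 -9.014e-01  1.500e-03]
 [ 3.000e-04 -1.600e-03 -1.000e+00]] [-0.17779407  1.38442311  0.9084943 ]
cam in tool [ 85.15224873   0.13703364 -70.19957534] [[-0.001  1.    -0.   ]
 [-0.944 -0.001 -0.329]
 [-0.329 -0.     0.944]]
```

View pics/w1.png

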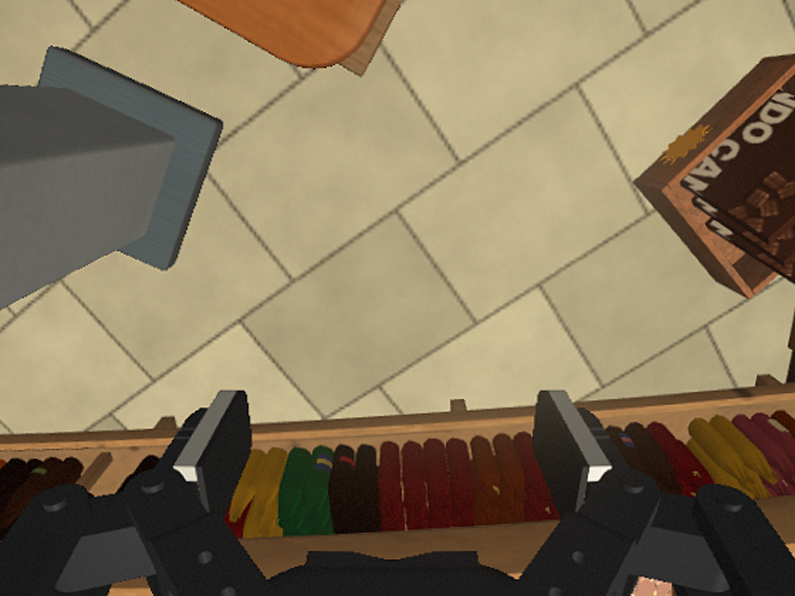

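The wrist picture shows only the floor and the open fingers, at (215,450) and (575,450). The moves were refused because every row needs all the keys.

play_rows([
  {"hand": 1, "tx": 0, "ty": 0, "tz": 0.25, "wx": 0, "wy": 0, "wz": -0.125},
  {"hand": 1, "tx": 0, "ty": 0, "tz": 0.25, "wx": 0, "wy": 0, "wz": -0.125},
  {"hand": 1, "tx": 0, "ty": 0, "tz": 0.25, "wx": 0, "wy": 0, "wz": -0.125},
  {"hand": 1, "tx": 0, "ty": 0, "tz": 0.25, "wx": 0, "wy": 0, "wz": -0.125},
  {"hand": 1, "tx": 0, "ty": 0, "tz": 0.25, "wx": 0, "wy": 0, "wz": -0.125},
  {"hand": 1, "tx": 0, "ty": 0, "tz": 0.25, "wx": 0, "wy": 0, "wz": -0.125},
  {"hand": 1, "tx": 0, "ty": 0, "tz": 0.25, "wx": 0, "wy": 0, "wz": -0.125},
  {"hand": 1, "tx": 0, "ty": 0, "tz": 0.25, "wx": 0, "wy": 0, "wz": -0.125},
  {"hand": 1, "tx": 0, "ty": 0, "tz": 0, "wx": 0, "wy": 0, "wz": 0},
])

```text
t: 0.9
tcp_pos: [248.7, -517.4, 242.0]
orientation: [0.748, 0.663, 0.001, -0.002]
contact_force: [-0.5, 0.8, 0.4]
width: 85.0
finger_force: 0.0
```

play_rows([
  {"hand": 1, "tx": 0.98, "ty": 0.5, "tz": 0, "wx": 0, "wy": 0, "wz": 0},
  {"hand": 1, "tx": 0.98, "ty": 0.5, "tz": 0, "wx": 0, "wy": 0, "wz": 0},
  {"hand": 1, "tx": 0.98, "ty": 0.5, "tz": 0, "wx": 0, "wy": 0, "wz": 0},
  {"hand": 1, "tx": 0.98, "ty": 0.5, "tz": 0, "wx": 0, "wy": 0, "wz": 0},
  {"hand": 1, "tx": 0.98, "ty": 0.5, "tz": 0, "wx": 0, "wy": 0, "wz": 0},
  {"hand": 1, "tx": 0.98, "ty": 0.5, "tz": 0, "wx": 0, "wy": 0, "wz": 0},
  {"hand": 1, "tx": 0.98, "ty": 0.5, "tz": 0, "wx": 0, "wy": 0, "wz": 0},
  {"hand": 1, "tx": 0.98, "ty": 0.5, "tz": 0, "wx": 0, "wy": 0, "wz": 0},
  {"hand": 1, "tx": 0.98, "ty": 0.5, "tz": 0, "wx": 0, "wy": 0, "wz": 0},
  {"hand": 1, "tx": 0.98, "ty": 0.5, "tz": 0, "wx": 0, "wy": 0, "wz": 0},
  {"hand": 1, "tx": 0.98, "ty": 0.5, "tz": 0, "wx": 0, "wy": 0, "wz": 0},
  {"hand": 1, "tx": 0.98, "ty": 0.5, "tz": 0, "wx": 0, "wy": 0, "wz": 0},
])

```text
t: 1.9
tcp_pos: [471.6, -188.8, 244.4]
orientation: [0.751, 0.661, 0.0, 0.0]
contact_force: [0.6, -1.0, 0.5]
width: 85.2
finger_force: 0.0
```

play_rows([
  {"hand": 1, "tx": 0, "ty": 0, "tz": 0, "wx": 0, "wy": 0, "wz": 0},
  {"hand": 1, "tx": 0, "ty": 0, "tz": 0, "wx": 0, "wy": 0, "wz": 0},
  {"hand": 1, "tx": 0, "ty": 0, "tz": 0, "wx": 0, "wy": 0, "wz": 0},
])

```text
t: 2.15
tcp_pos: [470.8, -190.4, 244.0]
orientation: [0.75, 0.662, -0.0, 0.0]
contact_force: [-0.7, -0.4, 0.4]
width: 85.3
finger_force: 0.0
```

```bash
cat > snap.py <<'E'
import sys,pickle
from h import *
from scipy.spatial.transform import Rotation as Ro
n=sys.argv[1]
s=sense();T=Ro.from_quat(s['orientation']).as_matrix();print(s['t'],s['tcp_pos'].round(2),'x-yaw',np.arctan2(T[1,0],T[0,0]).round(4),T[2].round(4),s['contact_force'].round(2),s['wrist_torque'].round(3),s['width'],s['q'].round(2))
d=get_image('wrist');save(d,n+'.png',s=1.42)
pickle.dump((s,d),open(n+'.pkl','wb'))
E
python3 snap.py w2
```

```text
2.15 [ 470.83 -190.37  244.05] x-yaw 1.4466 [-5.e-04 -1.e-04 -1.e+00] [-0.71 -0.42  0.37] [-0.025  0.033  0.035] 85.2876403740604 [-0.54  0.21 -0.24  1.12 -0.    1.15]
```

View pics/w2.png

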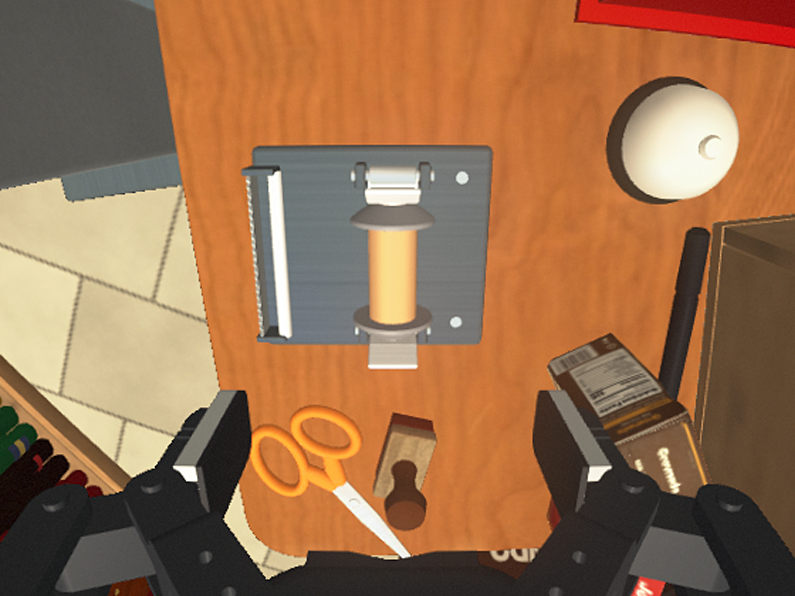

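The wrist view shows the dispenser with the reel's core centre near (393,275), the arms at (392,185) and (393,350), and the base corners at (253,147), (491,147), (482,343) and (262,343). The stamp and bell stand clear of the fingers.

Run:
```python
from h import *
import pickle
s,d=pickle.load(open('w2.pkl','rb'));D=pickle.load(open('d0.pkl','rb'))
def core(d,box):
    h=cv2.cvtColor(d['img'],cv2.COLOR_RGB2HSV);x0,y0,x1,y1=box
    m=((h[...,0]>8)&(h[...,0]<28)&(h[...,1]>70)&(h[...,2]>110)).astype(np.uint8)
    k=np.zeros_like(m);k[y0:y1,x0:x1]=m[y0:y1,x0:x1]
    n,l,st,c=cv2.connectedComponentsWithStats(k);i=1+st[1:,4].argmax();print(st[i],c[i]);return (l==i),c[i]
m,cw=core(d,(250,150,305,235))
mt,ct=core(D['top'],(345,245,378,267))
print('tri',tri([(d,*cw),(D['top'],*ct)]))
# core side edges -> axis yaw (at silhouette height ~54+)
L=[];Rr=[]
for r in range(168,222,3):
    c=np.where(m[r])[0]
    L.append(onz(d,c.min()-.5,r,58)[:2]);Rr.append(onz(d,c.max()+.5,r,58)[:2])
for E in(L,Rr):
    E=np.array(E);p=np.polyfit(E[:,1],E[:,0],1);print('axis: dx/dy',p[0],'x at y=-187',np.polyval(p,-187),np.ptp(E[:,1]))
print('ends',onz(d,cw[0],np.where(m.any(1))[0].min(),67),onz(d,cw[0],np.where(m.any(1))[0].max()+1,67))
# base side edge by right edge of dark plate
g=cv2.cvtColor(d['img'],cv2.COLOR_RGB2HSV)
blue=((g[...,0]>85)&(g[...,0]<130)).astype(np.uint8)
E=[];F=[]
for r in range(115,232,4):
    c=np.where(blue[r,150:400])[0]+150
    if len(c): E.append(onz(d,c.max()+.5,r,18)[:2])
for c in range(205,335,5):
    r=np.where(blue[90:260,c])[0]+90
    if len(r): F.append([onz(d,c,r.min()-.5,18)[:2],onz(d,c,r.max()+.5,18)[:2]])
E=np.array(E);p=np.polyfit(E[:,1],E[:,0],1);print('right edge',p[0],np.polyval(p,-187),np.abs(E[:,0]-np.polyval(p,E[:,1])).max())
F=np.array(F)
for k in(0,1):
    p=np.polyfit(F[:,k,0],F[:,k,1],1);print('end edge dy/dx',p[0],np.polyval(p,472),np.abs(F[:,k,1]-np.polyval(p,F[:,k,0])).max())
```

```text
[ 259  162   35   67 2238] [276.15773012 194.1899017 ]
[347 250  23  13 222] [358.11711712 255.92792793]
tri [ 471.25718313 -183.51674141   67.76828802]
axis: dx/dy 0.11414836355564613 x at y=-187 458.68394622249525 40.01326669320969
axis: dx/dy 0.12263932677721152 x at y=-187 484.67476163637735 40.07749026464117
ends [ 474.96803029 -160.72773418   67.        ] [ 468.58995666 -211.64967886   67.        ]
right edge 0.5835750503670324 483.7445717963065 52.778955800008305
end edge dy/dx -0.2929103386876594 -132.372409394025 7.143870993518789
end edge dy/dx 0.6158049033041376 -197.98489106353094 65.57603788565922
```

play_rows([
  {"hand": 1, "tx": 0.17, "ty": 0.02, "tz": 0.3, "wx": 0, "wy": 0, "wz": -0.006},
  {"hand": 1, "tx": 0, "ty": 0, "tz": 0.5, "wx": 0, "wy": 0, "wz": 0},
  {"hand": 1, "tx": 0, "ty": 0, "tz": 0.5, "wx": 0, "wy": 0, "wz": 0},
  {"hand": 1, "tx": 0, "ty": 0, "tz": 0.5, "wx": 0, "wy": 0, "wz": 0},
  {"hand": 1, "tx": 0, "ty": 0, "tz": 0.5, "wx": 0, "wy": 0, "wz": 0},
  {"hand": 1, "tx": 0, "ty": 0, "tz": 0.5, "wx": 0, "wy": 0, "wz": 0},
  {"hand": 1, "tx": 0, "ty": 0, "tz": 0.5, "wx": 0, "wy": 0, "wz": 0},
  {"hand": 1, "tx": 0, "ty": 0, "tz": 0.5, "wx": 0, "wy": 0, "wz": 0},
  {"hand": 1, "tx": 0, "ty": 0, "tz": 0.4, "wx": 0, "wy": 0, "wz": 0},
  {"hand": 1, "tx": 0, "ty": 0, "tz": 0.26, "wx": 0, "wy": 0, "wz": 0},
  {"hand": 1, "tx": 0, "ty": 0, "tz": 0, "wx": 0, "wy": 0, "wz": 0},
  {"hand": 1, "tx": 0, "ty": 0, "tz": 0, "wx": 0, "wy": 0, "wz": 0},
])

```text
t: 3.2
tcp_pos: [471.5, -185.6, 109.7]
orientation: [0.748, 0.664, -0.0, -0.001]
contact_force: [-0.2, 0.1, -0.0]
width: 85.1
finger_force: 0.0
```

```bash
python3 snap.py w3
```

```text
3.2 [ 471.53 -185.64  109.72] x-yaw 1.4524 [ 4.e-04 -1.e-03 -1.e+00] [-0.16  0.06 -0.05] [ 0.02  -0.007  0.028] 85.09233190952907 [-0.53  0.33 -0.44  0.8  -0.    1.16]
```

View pics/w3.png

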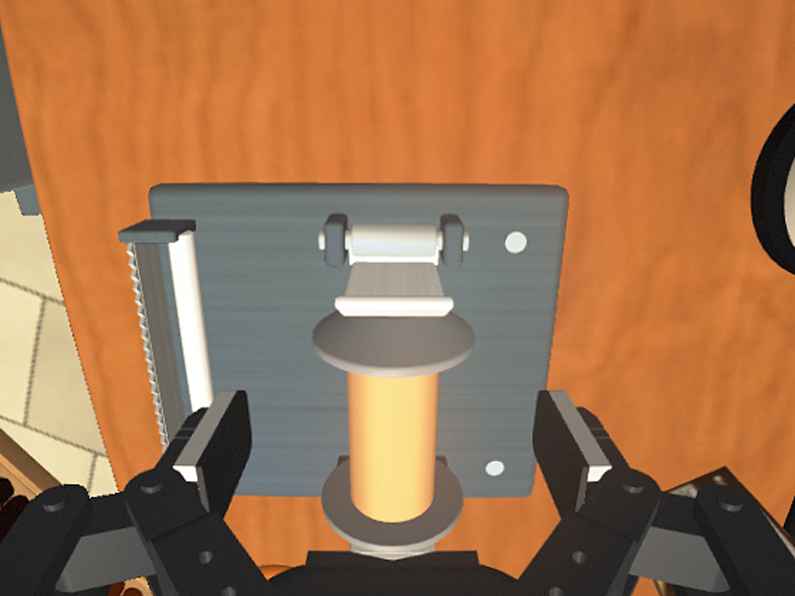

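The reel stands between the open fingers: the near flange spans about (313–475, 305–375), the far flange sits at (393,505), and the core is centred at column 393.

play_rows([
  {"hand": 0, "tx": 0, "ty": 0, "tz": 0, "wx": 0, "wy": 0, "wz": 0},
  {"hand": 0, "tx": 0, "ty": 0, "tz": 0, "wx": 0, "wy": 0, "wz": 0},
  {"hand": 0, "tx": 0, "ty": 0, "tz": 0, "wx": 0, "wy": 0, "wz": 0},
  {"hand": 0, "tx": 0, "ty": 0, "tz": 0, "wx": 0, "wy": 0, "wz": 0},
  {"hand": 0, "tx": 0, "ty": 0, "tz": 0, "wx": 0, "wy": 0, "wz": 0},
  {"hand": 0, "tx": 0, "ty": 0, "tz": 0, "wx": 0, "wy": 0, "wz": 0},
  {"hand": 0, "tx": 0, "ty": 0, "tz": 0, "wx": 0, "wy": 0, "wz": 0},
  {"hand": 0, "tx": 0, "ty": 0, "tz": 0, "wx": 0, "wy": 0, "wz": 0},
  {"hand": 0, "tx": 0, "ty": 0, "tz": 0, "wx": 0, "wy": 0, "wz": 0},
  {"hand": 0, "tx": 0, "ty": 0, "tz": 0, "wx": 0, "wy": 0, "wz": 0},
], newtons=50)

```text
t: 4.08
tcp_pos: [472.3, -185.4, 110.5]
orientation: [0.747, 0.665, 0.0, 0.0]
contact_force: [-1.2, 1.4, 4.8]
width: 24.1
finger_force: 48.9
```

```bash
python3 snap.py w4; cp w4.pkl ref_empty.pkl
python3 - <<'E'
from h import *
import pickle
s,d=pickle.load(open('w4.pkl','rb'))
im=d['img'][205:390,150:400,::-1].copy(); cv2.imwrite('pics/w4c.png',cv2.resize(im,None,fx=3.1,fy=3.1))
E
```

```text
4.0833 [ 472.3  -185.35  110.46] x-yaw 1.4539 [-2.e-04  6.e-04 -1.e+00] [-1.23  1.37  4.78] [0.174 0.193 0.042] 24.114576041670503 [-0.53  0.33 -0.44  0.8   0.    1.16]
```

View pics/w4c.png

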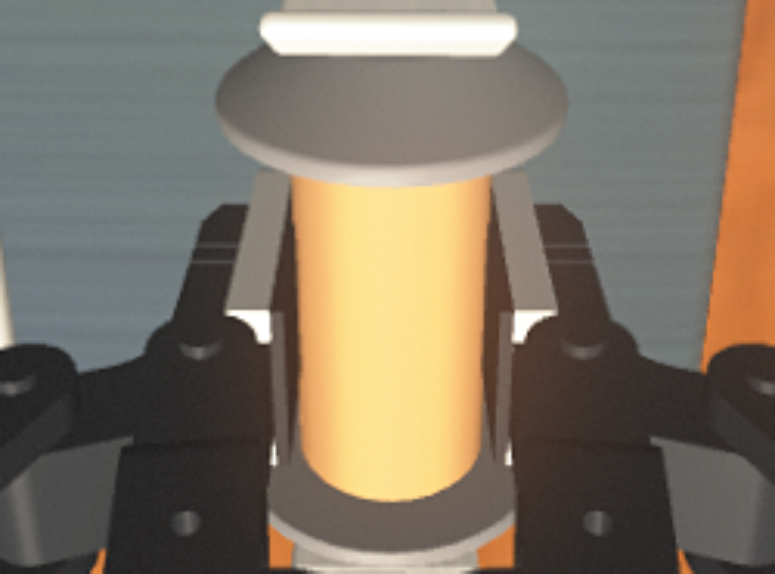

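The gripper holds the core at 24 mm opening. The near flange is at crop (216–568, ~98) with its lower edge at (390,183), and the far flange's lower edge is at (390,552). Next I pull it straight up.

play_rows([
  {"hand": 0, "tx": 0, "ty": 0, "tz": -0.15, "wx": 0, "wy": 0, "wz": 0},
  {"hand": 0, "tx": 0, "ty": 0, "tz": -0.15, "wx": 0, "wy": 0, "wz": 0},
  {"hand": 0, "tx": 0, "ty": 0, "tz": -0.15, "wx": 0, "wy": 0, "wz": 0},
  {"hand": 0, "tx": 0, "ty": 0, "tz": -0.15, "wx": 0, "wy": 0, "wz": 0},
  {"hand": 0, "tx": 0, "ty": 0, "tz": -0.15, "wx": 0, "wy": 0, "wz": 0},
  {"hand": 0, "tx": 0, "ty": 0, "tz": -0.15, "wx": 0, "wy": 0, "wz": 0},
  {"hand": 0, "tx": 0, "ty": 0, "tz": -0.2, "wx": 0, "wy": 0, "wz": 0},
  {"hand": 0, "tx": 0, "ty": 0, "tz": -0.4, "wx": 0, "wy": 0, "wz": 0},
  {"hand": 0, "tx": 0, "ty": 0, "tz": -0.8, "wx": 0, "wy": 0, "wz": 0},
  {"hand": 0, "tx": 0, "ty": 0, "tz": -0.8, "wx": 0, "wy": 0, "wz": 0},
  {"hand": 0, "tx": 0, "ty": 0, "tz": -0.3, "wx": 0, "wy": 0, "wz": 0},
  {"hand": 0, "tx": 0, "ty": 0, "tz": 0, "wx": 0, "wy": 0, "wz": 0},
])

```text
t: 5.13
tcp_pos: [473.6, -186.1, 214.9]
orientation: [0.747, 0.665, 0.001, 0.003]
contact_force: [-0.2, -0.2, -1.2]
width: 24.5
finger_force: 50.5
```

```bash
python3 snap.py w5
python3 - <<'E'
from h import *
import pickle
a=pickle.load(open('w4.pkl','rb'))[1];b=pickle.load(open('w5.pkl','rb'))[1]
cv2.imwrite('pics/w5c.png',cv2.resize(np.hstack([x['img'][170:400,190:362,::-1] for x in(a,b)]),None,fx=2.3,fy=2.3))
s,d=pickle.load(open('w2.pkl','rb'))
cv2.imwrite('pics/w2c.png',cv2.resize(d['img'][100:265,225:330,::-1],None,fx=3.6,fy=3.6,interpolation=cv2.INTER_CUBIC))
E
```

```text
5.1333 [ 473.59 -186.15  214.92] x-yaw 1.4539 [-0.0024  0.0053 -1.    ] [-0.16 -0.19 -1.23] [ 0.02  -0.016 -0.049] 24.531291667761703 [-0.53  0.23 -0.29  1.05 -0.    1.16]
```

View pics/w5c.png

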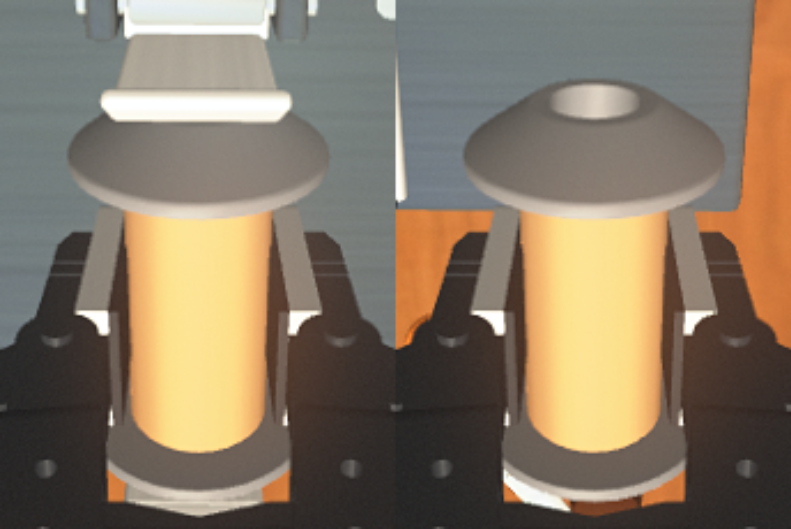

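View pics/w2c.png

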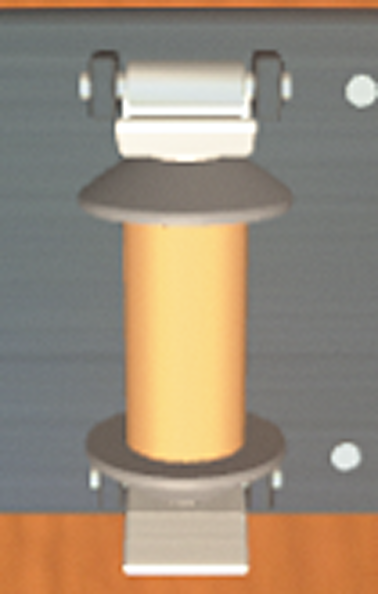

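Run:
```python
from h import *
import pickle
s,d=pickle.load(open('w2.pkl','rb'))
e=np.array([np.sin(.118),np.cos(.118)]) # reel axis
def Y(u,v,z): p=onz(d,u,v,z)[:2]-np.array([471.9,-185.5]); return p@e, p@[e[1],-e[0]]
g=cv2.GaussianBlur(cv2.cvtColor(d['img'],cv2.COLOR_RGB2LAB),(3,3),0).astype(float)
b=g[...,2] # plate bluish vs wood orange
def edge(prof,i0,i1):
    q=np.abs(np.diff(prof[i0:i1]));k=q.argmax();w=q[max(0,k-2):k+3];return i0+max(0,k-2)+(w*np.arange(len(w))).sum()/w.sum()+.5
top=[(c,edge(b[:,c],95,115)) for c in range(200,335,6)]
bot=[(c,edge(b[:,c],230,252)) for c in list(range(210,255,6))+list(range(300,335,6))]
for n,L in(('top',top),('bot',bot)):
    a=np.array([Y(u,v,18.8) for u,v in L]);p=np.polyfit(a[:,1],a[:,0],1);print(n,np.polyval(p,0).round(2),'slope',p[0].round(4),(a[:,0]-np.polyval(p,a[:,1])).std().round(2))
rt=[(edge(b[r,:],325,358),r) for r in range(115,235,6)]
a=np.array([Y(u,v,18.8) for u,v in rt]);p=np.polyfit(a[:,0],a[:,1],1);print('right x',np.polyval(p,0),'slope',p[0])
h=d['img'].astype(int)
w=((h.min(2)>150)).astype(np.uint8);n,l,st,c=cv2.connectedComponentsWithStats(w)
for i in range(1,n):
    x,y=c[i]
    if 225<x<345 and 100<y<262 and st[i,4]>15: print(st[i],c[i].round(2),np.round(Y(x,y,18.8),2),np.round(Y(x,y,79.8),2))
f=lambda u,v:(225+u/3.6,100+v/3.6)
for n,u,v,z in[('near tip L',78,197,54.8),('near tip R',294,197,54.8),('far L',86,444,54.8),('far R',285,443,54.8),('lip near out',187,121,79.8),('lip near in',187,157,79.8),('lip far out',185,572,79.8)]:print(n,np.round(Y(*f(u,v),z),2))
```

```text
top 63.73 slope -0.0064 0.04
bot -60.21 slope -0.0083 0.04
right x 56.82167778119873 slope 0.007705633761626451
[257 118  40  27 912] [276.16 131.27] [39.98  0.27] [48.24  0.28]
[247 121   3   7  17] [248. 124.] [ 46.07 -22.68] [ 53.08 -17.94]
[303 121   3   6  16] [304.   123.81] [45.91 23.04] [52.95 18.34]
[321 121   9   9  65] [325.   124.88] [44.99 40.25] [52.22 32.  ]
[256 159  42   5 124] [276.27 160.5 ] [15.52  0.21] [28.83  0.22]
[317 223   8   8  51] [320.57 226.45] [-44.91  39.59] [-19.12  31.47]
[257 232  39   9 143] [276.08 234.63] [-52.62  -0.42] [-25.24  -0.27]
[259 242  35  18 595] [276.08 250.58] [-68.68  -0.52] [-37.98  -0.35]
near tip L [ 27.87 -21.55]
near tip R [27.57 22.61]
far L [-26.63 -21.62]
far R [-26.69  21.79]
lip near out [46.72  0.78]
lip near in [40.16  0.74]
lip far out [-44.79  -0.17]
```

The left pane (seated) and right pane (lifted) look alike, so the reel did not slip. In the other crop the arm lips are at (187,121–157) and (185,572), and the plate screws at (361,91) and (346,457). I'll triangulate plate features across the two wrist heights.

Run:
```python
from h import *
import pickle
d2=pickle.load(open('w2.pkl','rb'))[1];d3=pickle.load(open('w3.pkl','rb'))[1];d4=pickle.load(open('w4.pkl','rb'))[1]
e=np.array([np.sin(.118),np.cos(.118)]);F=lambda p:np.round([(p[:2]-[471.9,-185.5])@[e[1],-e[0]],(p[:2]-[471.9,-185.5])@e,p[2]],2)
def blob(d,u,v):
    w=(d['img'].min(2)>150).astype(np.uint8);n,l,st,c=cv2.connectedComponentsWithStats(w)
    i=1+np.hypot(c[1:,0]-u,c[1:,1]-v).argmin();print(st[i],c[i].round(2));return c[i]
for a,b in(((325,125),(363,170)),((320.6,226.5),(348.5,329.5))):
    p=blob(d2,*a);
    for d in(d3,): print('screw',F(tri([(d2,*p),(d,*blob(d,*b))])))
def edge(prof,i0,i1):
    q=np.abs(np.diff(prof[i0:i1]));k=q.argmax();w=q[max(0,k-2):k+3];return i0+max(0,k-2)+(w*np.arange(len(w))).sum()/w.sum()+.5
# plate ends: same x line -> corresponding points via rows at matching world x; use column of centre x=+30 approx
for nm,(r2,r3) in dict(near=((95,115),(120,140)),far=((230,252),(335,360))).items():
    obs=[]
    for d,(i0,i1) in((d2,r2),(d3,r3)):
        b=cv2.GaussianBlur(cv2.cvtColor(d['img'],cv2.COLOR_RGB2LAB),(3,3),0)[...,2].astype(float)
        X=np.array([471.9,-185.5])+35*np.array([e[1],-e[0]])+(63 if nm=='near' else -63)*e
        u=proj(d,[*X,15])[0]; v=edge(b[:,int(round(u))],i0,i1);obs.append((d,int(round(u)),v))
    print(nm,obs[0][1:],obs[1][1:],F(tri(obs)))
# far lip outer edge, near lip top edge / flange widest rows by hand
k=1.42
print('core',[F(tri([(d2,276.1,v2),(d3,276.5,v3)])) for v2,v3 in()])
print('near flange L',F(tri([(d2,225+78/3.6,100+197/3.6),(d3,313/k,340/k)])),'R',F(tri([(d2,225+294/3.6,100+197/3.6),(d3,475/k,340/k)])))
print('far flange L',F(tri([(d2,225+86/3.6,100+444/3.6),(d3,322/k,496/k)])),'R',F(tri([(d2,225+285/3.6,100+443/3.6),(d3,463/k,496/k)])))
print('near lip L top',F(tri([(d2,225+116/3.6,100+121/3.6),(d3,337/k,297/k)])),'R',F(tri([(d2,225+257/3.6,100+121/3.6),(d3,453/k,297/k)])))
print('near lip L bot',F(tri([(d2,225+119/3.6,100+155/3.6),(d3,341/k,314/k)])),'R',F(tri([(d2,225+253/3.6,100+155/3.6),(d3,449/k,314/k)])))
```

```text
[321 121   9   9  65] [325.   124.88]
[356 163  15  15 185] [362.88 170.12]
screw [40.4  44.97 18.14]
[317 223   8   8  51] [320.57 226.45]
[342 324  13  11 111] [348.07 329.3 ]
screw [ 39.64 -44.95  18.68]
near (319, np.float64(101.6219512195122)) (352, np.float64(129.23170731707316)) [35.72 63.03 10.76]
far (314, np.float64(242.2391304347826)) (337, np.float64(350.0111111111111)) [ 34.71 -61.64  16.23]
core []
near flange L [-21.    28.68  59.12] R [22.12 28.13 57.95]
far flange L [-21.71 -26.57  54.9 ] R [ 21.84 -26.71  54.75]
near lip L top [-12.39  45.94  73.66] R [13.78 45.61 72.75]
near lip L bot [-12.56  38.02  64.25] R [13.83 37.81 63.83]
```

play_rows([
  {"hand": 0, "tx": 0.855, "ty": -0.198, "tz": 0, "wx": 0, "wy": 0, "wz": 0},
  {"hand": 0, "tx": 0.855, "ty": -0.198, "tz": 0, "wx": 0, "wy": 0, "wz": 0},
  {"hand": 0, "tx": 0.855, "ty": -0.198, "tz": 0, "wx": 0, "wy": 0, "wz": 0},
  {"hand": 0, "tx": 0.855, "ty": -0.198, "tz": 0, "wx": 0, "wy": 0, "wz": 0},
  {"hand": 0, "tx": 0.855, "ty": -0.198, "tz": 0, "wx": 0, "wy": 0, "wz": 0},
  {"hand": 0, "tx": 0.855, "ty": -0.198, "tz": 0, "wx": 0, "wy": 0, "wz": 0},
  {"hand": 0, "tx": 0.855, "ty": -0.198, "tz": 0, "wx": 0, "wy": 0, "wz": 0},
  {"hand": 0, "tx": 0.855, "ty": -0.198, "tz": 0, "wx": 0, "wy": 0, "wz": 0},
  {"hand": 0, "tx": 0.855, "ty": -0.198, "tz": 0, "wx": 0, "wy": 0, "wz": 0},
  {"hand": 0, "tx": 0.855, "ty": -0.198, "tz": 0, "wx": 0, "wy": 0, "wz": 0},
  {"hand": 0, "tx": 0, "ty": 0, "tz": 0, "wx": 0, "wy": 0, "wz": 0},
  {"hand": 0, "tx": 0, "ty": 0, "tz": 0, "wx": 0, "wy": 0, "wz": 0},
])

```text
t: 6.18
tcp_pos: [442.0, 77.4, 210.6]
orientation: [0.746, 0.666, -0.001, -0.001]
contact_force: [0.7, -0.3, -0.3]
width: 24.2
finger_force: 50.5
```

play_rows([
  {"hand": 0, "tx": 0, "ty": 0, "tz": 0.5, "wx": 0, "wy": 0, "wz": 0},
  {"hand": 0, "tx": 0, "ty": 0, "tz": 0.5, "wx": 0, "wy": 0, "wz": 0},
  {"hand": 0, "tx": 0, "ty": 0, "tz": 0.5, "wx": 0, "wy": 0, "wz": 0},
  {"hand": 0, "tx": 0, "ty": 0, "tz": 0.5, "wx": 0, "wy": 0, "wz": 0},
  {"hand": 0, "tx": 0, "ty": 0, "tz": 0.5, "wx": 0, "wy": 0, "wz": 0},
  {"hand": 0, "tx": 0, "ty": 0, "tz": 0.5, "wx": 0, "wy": 0, "wz": 0},
  {"hand": 0, "tx": 0, "ty": 0, "tz": 0.5, "wx": 0, "wy": 0, "wz": 0},
  {"hand": 0, "tx": 0, "ty": 0, "tz": 0.4, "wx": 0, "wy": 0, "wz": 0},
  {"hand": 0, "tx": 0, "ty": 0, "tz": 0.2, "wx": 0, "wy": 0, "wz": 0},
  {"hand": 0, "tx": 0, "ty": 0, "tz": 0.1, "wx": 0, "wy": 0, "wz": 0},
  {"hand": 0, "tx": 0, "ty": 0, "tz": 0, "wx": 0, "wy": 0, "wz": 0},
  {"hand": 0, "tx": 0, "ty": 0, "tz": 0, "wx": 0, "wy": 0, "wz": 0},
])

```text
t: 7.18
tcp_pos: [443.2, 75.8, 86.1]
orientation: [0.748, 0.664, -0.0, 0.0]
contact_force: [0.7, -1.0, 0.4]
width: 24.2
finger_force: 50.6
```

play_rows([
  {"hand": 0, "tx": 0, "ty": 0, "tz": 0.05, "wx": 0, "wy": 0, "wz": 0},
  {"hand": 0.5, "tx": 0, "ty": 0, "tz": 0, "wx": 0, "wy": 0, "wz": 0},
  {"hand": 0.5, "tx": 0, "ty": 0, "tz": 0, "wx": 0, "wy": 0, "wz": 0},
  {"hand": 0.5, "tx": 0, "ty": 0, "tz": 0, "wx": 0, "wy": 0, "wz": 0},
  {"hand": 0.5, "tx": 0, "ty": 0, "tz": 0, "wx": 0, "wy": 0, "wz": 0},
  {"hand": 0.5, "tx": 0, "ty": 0, "tz": -0.2, "wx": 0, "wy": 0, "wz": 0},
  {"hand": 0.5, "tx": 0, "ty": 0, "tz": -0.7, "wx": 0, "wy": 0, "wz": 0},
  {"hand": 0.5, "tx": 0, "ty": 0, "tz": -0.9, "wx": 0, "wy": 0, "wz": 0},
  {"hand": 0.7, "tx": 0, "ty": 0, "tz": -0.9, "wx": 0, "wy": 0, "wz": 0},
  {"hand": 1, "tx": 0, "ty": 0, "tz": -0.9, "wx": 0, "wy": 0, "wz": 0},
  {"hand": 1, "tx": 0, "ty": 0, "tz": -0.9, "wx": 0, "wy": 0, "wz": 0},
  {"hand": 1, "tx": 0, "ty": 0, "tz": 0, "wx": 0, "wy": 0, "wz": 0},
])

```text
t: 8.18
tcp_pos: [445.7, 76.5, 225.1]
orientation: [0.747, 0.665, 0.003, 0.003]
contact_force: [0.5, 0.5, 1.2]
width: 85.3
finger_force: 0.0
```

play_rows([
  {"hand": 1, "tx": 0, "ty": 0, "tz": -0.2, "wx": 0, "wy": 0, "wz": -0.118},
  {"hand": 1, "tx": 0, "ty": 0, "tz": -0.2, "wx": 0, "wy": 0, "wz": -0.118},
  {"hand": 1, "tx": 0, "ty": 0, "tz": -0.2, "wx": 0, "wy": 0, "wz": -0.118},
  {"hand": 1, "tx": 0.9, "ty": 0.387, "tz": 0, "wx": 0, "wy": 0, "wz": 0},
  {"hand": 1, "tx": 0.9, "ty": 0.387, "tz": 0, "wx": 0, "wy": 0, "wz": 0},
  {"hand": 1, "tx": 0.9, "ty": 0.387, "tz": 0, "wx": 0, "wy": 0, "wz": 0},
  {"hand": 1, "tx": 0.9, "ty": 0.387, "tz": 0, "wx": 0, "wy": 0, "wz": 0},
  {"hand": 1, "tx": 0.9, "ty": 0.387, "tz": 0, "wx": 0, "wy": 0, "wz": 0},
  {"hand": 1, "tx": 0.9, "ty": 0.387, "tz": 0, "wx": 0, "wy": 0, "wz": 0},
  {"hand": 1, "tx": 0.9, "ty": 0.387, "tz": 0, "wx": 0, "wy": 0, "wz": 0},
  {"hand": 1, "tx": 0.9, "ty": 0.387, "tz": 0, "wx": 0, "wy": 0, "wz": 0},
  {"hand": 1, "tx": 0, "ty": 0, "tz": 0, "wx": 0, "wy": 0, "wz": 0},
])

```text
t: 9.18
tcp_pos: [483.1, 312.4, 237.1]
orientation: [0.617, 0.787, 0.001, -0.0]
contact_force: [0.2, 0.1, 1.1]
width: 85.4
finger_force: 0.0
```

play_rows([
  {"hand": 1, "tx": 0, "ty": 0, "tz": 0, "wx": 0, "wy": 0, "wz": 0},
  {"hand": 1, "tx": 0, "ty": 0, "tz": 0, "wx": 0, "wy": 0, "wz": 0},
])

```text
t: 9.35
tcp_pos: [482.1, 307.9, 237.1]
orientation: [0.618, 0.786, -0.001, -0.0]
contact_force: [-0.5, -0.1, -0.5]
width: 85.3
finger_force: 0.0
```

```bash
python3 snap.py w6
python3 - <<'E'
from h import *
t=get_image('top');cv2.imwrite('pics/w6b.png',np.hstack([cv2.imread('pics/w6.png')[:,:560],cv2.resize(t['img'][215:310,200:290,::-1],None,fx=2.6,fy=6.2)[:589,:]]) if 0 else cv2.imread('pics/w6.png'))
im=t['img'];h=cv2.cvtColor(im,cv2.COLOR_RGB2HSV)
# empty reel in tray: print grey pixels centroid inside the tray
g=(h[...,1]<60)&(np.indices(h.shape[:2])[1]>228)&(np.indices(h.shape[:2])[1]<268)&(np.indices(h.shape[:2])[0]>242)&(np.indices(h.shape[:2])[0]<290)
r,c=np.where(g);print('grey in tray',len(r),onz(t,c.mean(),r.mean(),35) if len(r) else '')
E
```

```text
9.35 [482.09 307.85 237.05] x-yaw 1.8083 [-7.0e-04 -1.4e-03 -1.0e+00] [-0.47 -0.07 -0.46] [ 0.005 -0.001  0.025] 85.26631015409248 [ 0.43  0.34 -0.09  1.15 -0.    1.76]
grey in tray 99 [443.02024295  74.97460801  35.        ]
```

View pics/w6.png

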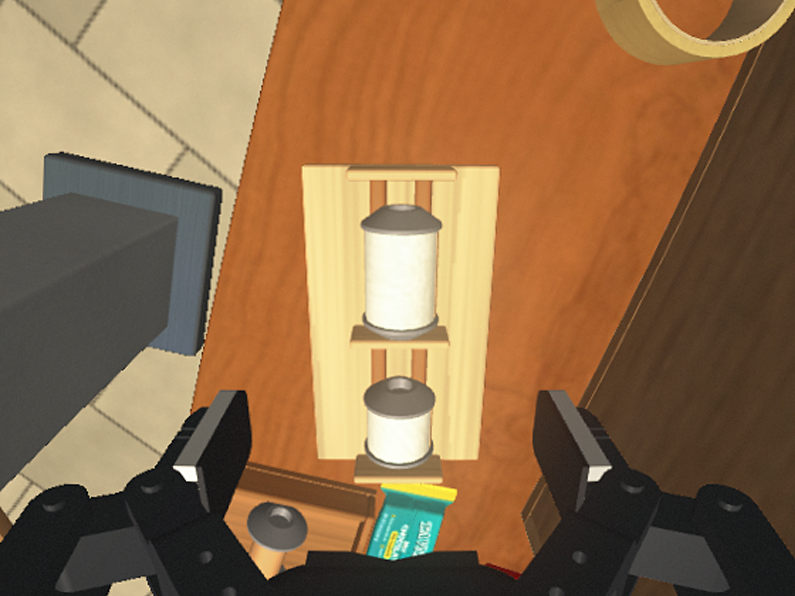

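The rack view shows the long reel's labels at (365–438, 235–330), its near flange tips at (361,225) and (442,225), and its far flange at (363–438, 326). The short reel is at (400,425). The empty reel lies in the tray at (275,530).

```bash
cat > lab.py <<'E'
from h import *
def lab(d,box,thr=140):
    x0,y0,x1,y1=box;h=cv2.cvtColor(d['img'],cv2.COLOR_RGB2HSV);m=np.zeros(h.shape[:2],np.uint8)
    m[y0:y1,x0:x1]=((h[...,1]<45)&(h[...,2]>thr))[y0:y1,x0:x1]
    n,l,st,c=cv2.connectedComponentsWithStats(m);i=1+st[1:,4].argmax();return l==i,c[i],st[i]
E
python3 - <<'E'
from lab import *
import pickle
s,d=pickle.load(open('w6.pkl','rb'));T=pickle.load(open('d0.pkl','rb'))['top']
m,c,st=lab(d,(240,150,325,240));print(c,st)
mt,ct,stt=lab(T,(128,232,172,262));print(ct,stt)
print('tri label centroid',tri([(d,*c),(T,*ct)]))
L=[];R=[]
for r in range(st[1]+12,st[1]+st[3]-12,3):
    q=np.where(m[r])[0];L.append(onz(d,q.min()-.5,r,40)[:2]);R.append(onz(d,q.max()+.5,r,40)[:2])
for E in(L,R):
    E=np.array(E);p=np.polyfit(E[:,1],E[:,0],1);print('dx/dy',p[0],'x at y=308',np.polyval(p,308))
k=1.42
P=[onz(d,u/k,v/k,38) for u,v in((361,225),(442,225),(363,326),(438,326))]
for p in P:print(p.round(1))
M=np.mean(P,0);print('mid',M.round(2)); near=(P[0]+P[1])/2-(P[2]+P[3])/2;print('axis angle',np.arctan2(near[1],near[0]),np.linalg.norm(near))
E
```

```text
[279.51687922 196.20180045] [ 257  161   45   72 2666]
[148.05980066 245.82059801] [137 238  24  17 301]
tri label centroid [483.5316206  311.21904617  55.11847294]
dx/dy -0.20117447992308712 x at y=308 468.9566697554798
dx/dy -0.1690134781146863 x at y=308 500.7525110535691
[459.4 330.8  38. ]
[501.9 341.1  38. ]
[473.3 273.3  38. ]
[515.4 283.5  38. ]
mid [487.48 307.19  38.  ]
axis angle 1.804237976123839 59.20395103041077
```

play_rows([
  {"hand": 1, "tx": -0.06, "ty": 0.17, "tz": 0.3, "wx": 0, "wy": 0, "wz": 0},
  {"hand": 1, "tx": 0, "ty": 0, "tz": 0.6, "wx": 0, "wy": 0, "wz": 0},
  {"hand": 1, "tx": 0, "ty": 0, "tz": 0.6, "wx": 0, "wy": 0, "wz": 0},
  {"hand": 1, "tx": 0, "ty": 0, "tz": 0.6, "wx": 0, "wy": 0, "wz": 0},
  {"hand": 1, "tx": 0, "ty": 0, "tz": 0.6, "wx": 0, "wy": 0, "wz": 0},
  {"hand": 1, "tx": 0, "ty": 0, "tz": 0.6, "wx": 0, "wy": 0, "wz": 0},
  {"hand": 1, "tx": 0, "ty": 0, "tz": 0.6, "wx": 0, "wy": 0, "wz": 0},
  {"hand": 1, "tx": 0, "ty": 0, "tz": 0.4, "wx": 0, "wy": 0, "wz": 0},
  {"hand": 1, "tx": 0, "ty": 0, "tz": 0.3, "wx": 0, "wy": 0, "wz": 0},
  {"hand": 1, "tx": 0, "ty": 0, "tz": 0.18, "wx": 0, "wy": 0, "wz": 0},
  {"hand": 1, "tx": 0, "ty": 0, "tz": 0, "wx": 0, "wy": 0, "wz": 0},
  {"hand": 1, "tx": 0, "ty": 0, "tz": 0, "wx": 0, "wy": 0, "wz": 0},
])

```text
t: 10.45
tcp_pos: [488.3, 307.3, 94.3]
orientation: [0.619, 0.786, 0.0, 0.0]
contact_force: [-0.7, -0.3, 0.6]
width: 85.3
finger_force: 0.0
```

```bash
python3 snap.py w7
python3 - <<'E'
from lab import *
import pickle
s,d=pickle.load(open('w7.pkl','rb'));s6,d6=pickle.load(open('w6.pkl','rb'))
m,c,st=lab(d,(200,150,360,400),150);print(c,st)
# rows extents of label (z top 58) and width by row
for r in range(st[1],st[1]+st[3],12):
    q=np.where(m[r])[0];print(r,q.min(),q.max(),end=' | ')
m6,c6,st6=lab(d6,(240,150,325,240));
# triangulate label's near/far end mid at top line
for f in(lambda st:st[1],lambda st:st[1]+st[3]):
    print(tri([(d,c[0],f(st)),(d6,c6[0],f(st6))]))
E
```

```text
10.45 [488.31 307.32  94.32] x-yaw 1.8073 [-1.e-04  2.e-04 -1.e+00] [-0.68 -0.26  0.59] [-0.024 -0.026  0.042] 85.32903373482077 [ 0.42  0.46 -0.28  0.83 -0.    1.76]
[266.9559709  309.68401907] [ 231  250   76  125 7972]
250 236 239 | 262 232 303 | 274 233 302 | 286 231 303 | 298 233 302 | 310 234 299 | 322 234 299 | 334 233 297 | 346 234 297 | 358 235 292 | 370 249 293 | [477.74299387 338.07835054  59.6713187 ]
[490.88165225 282.70671359  56.13821859]
```

play_rows([
  {"hand": 0, "tx": 0, "ty": 0, "tz": 0, "wx": 0, "wy": 0, "wz": 0},
  {"hand": 0, "tx": 0, "ty": 0, "tz": 0, "wx": 0, "wy": 0, "wz": 0},
  {"hand": 0, "tx": 0, "ty": 0, "tz": 0, "wx": 0, "wy": 0, "wz": 0},
  {"hand": 0, "tx": 0, "ty": 0, "tz": 0, "wx": 0, "wy": 0, "wz": 0},
  {"hand": 0, "tx": 0, "ty": 0, "tz": 0, "wx": 0, "wy": 0, "wz": 0},
  {"hand": 0, "tx": 0, "ty": 0, "tz": 0, "wx": 0, "wy": 0, "wz": 0},
  {"hand": 0, "tx": 0, "ty": 0, "tz": 0, "wx": 0, "wy": 0, "wz": 0},
  {"hand": 0, "tx": 0, "ty": 0, "tz": 0, "wx": 0, "wy": 0, "wz": 0},
], newtons=45)

```text
t: 11.17
tcp_pos: [487.1, 307.5, 94.9]
orientation: [0.618, 0.786, -0.0, -0.0]
contact_force: [-3.9, -1.6, 6.4]
width: 38.8
finger_force: 44.5
```

play_rows([
  {"hand": 0, "tx": 0, "ty": 0, "tz": -0.1, "wx": 0, "wy": 0, "wz": 0},
  {"hand": 0, "tx": 0, "ty": 0, "tz": -0.2, "wx": 0, "wy": 0, "wz": 0},
  {"hand": 0, "tx": 0, "ty": 0, "tz": -0.4, "wx": 0, "wy": 0, "wz": 0},
  {"hand": 0, "tx": 0, "ty": 0, "tz": -0.6, "wx": 0, "wy": 0, "wz": 0},
  {"hand": 0, "tx": 0, "ty": 0, "tz": -0.7, "wx": 0, "wy": 0, "wz": 0},
  {"hand": 0, "tx": 0, "ty": 0, "tz": -0.7, "wx": 0, "wy": 0, "wz": 0},
  {"hand": 0, "tx": 0, "ty": 0, "tz": -0.7, "wx": 0, "wy": 0, "wz": 0},
  {"hand": 0, "tx": 0, "ty": 0, "tz": -0.6, "wx": 0, "wy": 0, "wz": 0},
  {"hand": 0, "tx": 0, "ty": 0, "tz": 0, "wx": 0, "wy": 0, "wz": 0},
  {"hand": 0, "tx": 0, "ty": 0, "tz": 0, "wx": 0, "wy": 0, "wz": 0},
  {"hand": 0, "tx": 0, "ty": 0, "tz": 0, "wx": 0, "wy": 0, "wz": 0},
])

```text
t: 12.08
tcp_pos: [487.7, 307.4, 213.4]
orientation: [0.619, 0.786, -0.0, -0.0]
contact_force: [0.3, 0.7, -0.9]
width: 38.3
finger_force: 45.3
```

```bash
python3 snap.py w8
python3 - <<'E'
from h import *
import pickle
a=pickle.load(open('w5.pkl','rb'))[1];b=pickle.load(open('w8.pkl','rb'))[1]
cv2.imwrite('pics/w8c.png',cv2.resize(np.hstack([x['img'][195:400,190:362,::-1] for x in(a,b)]),None,fx=2.3,fy=2.9,interpolation=cv2.INTER_CUBIC))
E
```

```text
12.0833 [487.71 307.43 213.44] x-yaw 1.8078 [-3.e-04 -8.e-04 -1.e+00] [ 0.27  0.72 -0.93] [-0.084  0.021 -0.046] 38.33315008425749 [ 0.42  0.36 -0.12  1.1  -0.    1.76]
```

View pics/w8c.png

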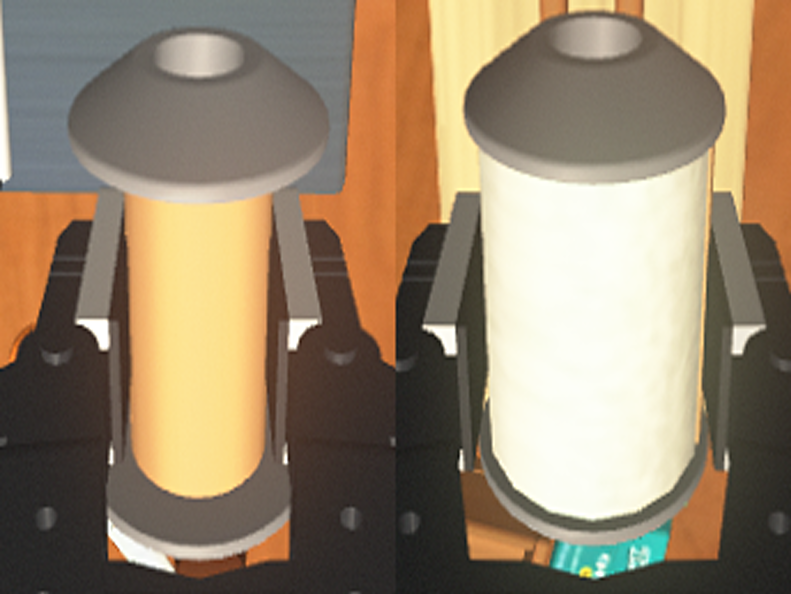

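The right pane (long reel held) sits about 6 px higher than the left (empty): near flange at (463–726, ~108), rim bottom at 183, far rim bottom at 545. That puts it about 3 mm further along the tool's +x. I'll refine this numerically.

Run:
```python
from h import *
import pickle
from scipy.spatial.transform import Rotation as Ro
S={n:pickle.load(open(n+'.pkl','rb')) for n in('w4','w5','w8')}
def sat(d): return cv2.cvtColor(d['img'],cv2.COLOR_RGB2HSV).astype(float)
def prof(n,c,a,b):
    return cv2.GaussianBlur(S[n][1]['img'].astype(np.float32),(0,0),.7)[a:b,c].mean(1)
def edge(n,c,a,b):
    p=cv2.GaussianBlur(S[n][1]['img'],(0,0),.7).astype(float)[a:b,c]
    q=np.linalg.norm(np.diff(p,axis=0),axis=1);k=q.argmax();i=np.arange(max(0,k-2),min(len(q),k+3));return a+(q[i]*i).sum()/q[i].sum()+.5
for n,nr,fr in(('w4',(255,275),(370,392)),('w5',(255,275),(370,392)),('w8',(248,270),(378,392))):
    print(n,'near rim',[round(edge(n,c,*nr),1) for c in range(262,292,5)],'far rim',[round(edge(n,c,*fr),1) for c in range(262,292,5)])
    # flange outline: left/right edges by row
    d=S[n][1]['img'];p=cv2.GaussianBlur(d,(0,0),.7).astype(float);o=[]
    for r in range(225,248,3):
        ql=np.linalg.norm(np.diff(p[r,208:245],axis=0),axis=1);qr=np.linalg.norm(np.diff(p[r,310:345],axis=0),axis=1)
        o.append((r,208+int(ql.argmax()),310+int(qr.argmax())))
    print(o)
for n in('w5','w8'):
    g=S[n][1]['img'][195:230,245:310].mean(2);_,m=cv2.threshold(g.astype(np.uint8),0,1,cv2.THRESH_OTSU)
    k,l,st,c=cv2.connectedComponentsWithStats(m)
    print(n,[(st[i],c[i]+[245,195]) for i in range(1,k) if 100<st[i,4]<900])
d=S['w8'][1];print('fx',d['fx'],d['cx'],d['cy'],d['k1'])
print('prof far w8',prof('w8',277,372,394).round(0)); print('prof far w5',prof('w5',277,372,394).round(0))
```

```text
w4 near rim [np.float64(258.0), np.float64(258.6), np.float64(258.6), np.float64(258.7), np.float64(258.5), np.float64(258.0)] far rim [np.float64(381.7), np.float64(382.6), np.float64(382.8), np.float64(383.1), np.float64(382.6), np.float64(382.1)]
[(225, 225, 326), (228, 222, 328), (231, 220, 330), (234, 219, 332), (237, 218, 332), (240, 219, 332), (243, 222, 332), (246, 225, 330)]
w5 near rim [np.float64(257.9), np.float64(258.5), np.float64(258.6), np.float64(258.7), np.float64(258.4), np.float64(257.9)] far rim [np.float64(389.9), np.float64(387.2), np.float64(387.3), np.float64(387.5), np.float64(387.2), np.float64(386.7)]
[(225, 225, 342), (228, 222, 341), (231, 220, 341), (234, 219, 341), (237, 218, 341), (240, 219, 340), (243, 220, 340), (246, 225, 340)]
w8 near rim [np.float64(257.5), np.float64(257.8), np.float64(258.0), np.float64(258.1), np.float64(258.0), np.float64(257.7)] far rim [np.float64(390.2), np.float64(382.3), np.float64(389.9), np.float64(378.8), np.float64(382.8), np.float64(381.7)]
[(225, 220, 330), (228, 219, 332), (231, 219, 332), (234, 219, 333), (237, 219, 332), (240, 221, 331), (243, 223, 328), (246, 208, 341)]
w5 [(array([ 16,  12,  31,  15, 396], dtype=int32), array([275.96969697, 213.66161616]))]
w8 [(array([ 53,   0,  12,  14, 124], dtype=int32), array([304.19354839, 199.87903226])), (array([ 19,   6,  29,  14, 341], dtype=int32), array([277.83284457, 207.58064516]))]
fx 356.8836199232772 275.80732527351586 203.87040141705614 -0.07596766295963335
prof far w8 [247. 218. 147.  99.  89.  98. 132. 167. 176. 174. 166. 148. 140. 139.
 144. 153. 168. 188. 179. 182. 217. 197.]
prof far w5 [ 97.  96.  95.  95.  96.  96.  95.  95.  94.  95. 110. 155. 197. 209.
 203. 170. 114.  79.  74.  75.  77.  73.]
```

play_rows([
  {"hand": 0, "tx": -0.4, "ty": -0.11, "tz": 0, "wx": 0, "wy": 0, "wz": 0},
  {"hand": 0, "tx": -0.886, "ty": -0.244, "tz": 0, "wx": 0, "wy": 0, "wz": 0},
  {"hand": 0, "tx": -0.886, "ty": -0.244, "tz": 0, "wx": 0, "wy": 0, "wz": 0},
  {"hand": 0, "tx": -0.886, "ty": -0.244, "tz": 0, "wx": 0, "wy": 0, "wz": 0},
  {"hand": 0, "tx": -0.886, "ty": -0.244, "tz": 0, "wx": 0, "wy": 0, "wz": 0},
  {"hand": 0, "tx": -0.886, "ty": -0.244, "tz": 0, "wx": 0, "wy": 0, "wz": 0},
  {"hand": 0, "tx": -0.886, "ty": -0.244, "tz": 0, "wx": 0, "wy": 0, "wz": 0},
  {"hand": 0, "tx": -0.886, "ty": -0.244, "tz": 0, "wx": 0, "wy": 0, "wz": 0},
  {"hand": 0, "tx": -0.886, "ty": -0.244, "tz": 0, "wx": 0, "wy": 0, "wz": 0},
  {"hand": 0, "tx": -0.886, "ty": -0.244, "tz": 0, "wx": 0, "wy": 0, "wz": 0},
  {"hand": 0, "tx": -0.886, "ty": -0.244, "tz": 0, "wx": 0, "wy": 0, "wz": 0},
])

```text
t: 13.05
tcp_pos: [477.6, 17.9, 213.1]
orientation: [0.619, 0.786, -0.001, -0.001]
contact_force: [0.5, -0.0, -1.8]
width: 38.3
finger_force: 45.4
```

play_rows([
  {"hand": 0, "tx": -0.886, "ty": -0.244, "tz": 0, "wx": 0, "wy": 0, "wz": 0},
  {"hand": 0, "tx": -0.886, "ty": -0.244, "tz": 0, "wx": 0, "wy": 0, "wz": 0},
  {"hand": 0, "tx": -0.886, "ty": -0.244, "tz": 0, "wx": 0, "wy": 0, "wz": 0},
  {"hand": 0, "tx": -0.886, "ty": -0.244, "tz": 0, "wx": 0, "wy": 0, "wz": 0},
  {"hand": 0, "tx": -0.886, "ty": -0.244, "tz": 0, "wx": 0, "wy": 0, "wz": 0},
  {"hand": 0, "tx": -0.886, "ty": -0.244, "tz": 0, "wx": 0, "wy": 0, "wz": 0},
  {"hand": 0, "tx": -0.886, "ty": -0.244, "tz": 0, "wx": 0, "wy": 0, "wz": 0},
  {"hand": 0, "tx": -0.486, "ty": -0.134, "tz": 0, "wx": 0, "wy": 0, "wz": 0.12},
  {"hand": 0, "tx": 0, "ty": 0, "tz": 0.3, "wx": 0, "wy": 0, "wz": 0.12},
  {"hand": 0, "tx": 0, "ty": 0, "tz": 0.3, "wx": 0, "wy": 0, "wz": 0.121},
  {"hand": 0, "tx": 0, "ty": 0, "tz": 0, "wx": 0, "wy": 0, "wz": 0},
  {"hand": 0, "tx": 0, "ty": 0, "tz": 0, "wx": 0, "wy": 0, "wz": 0},
])

```text
t: 14.05
tcp_pos: [471.0, -188.3, 194.9]
orientation: [0.749, 0.663, -0.001, -0.001]
contact_force: [-0.7, 0.5, -0.8]
width: 38.8
finger_force: 45.4
```

```bash
cat > feel.py <<'E'
import sys
from h import *
from scipy.spatial.transform import Rotation as Ro
n=int(sys.argv[1]);A=[]
for _ in range(n): get_image('wrist');A.append(sense())
m=lambda k:np.mean([a[k] for a in A],0)
T=Ro.from_quat(A[-1]['orientation']).as_matrix();y=np.arctan2(T[1,0],T[0,0]);p=m('tcp_pos');f=m('contact_force')
e=np.array([np.sin(.1255),np.cos(.1255)]);q=p[:2]-[471.9,-188.6]
print('t',A[-1]['t'],'tcp',p.round(2),'yaw',y.round(4),'tilt',T[2,:2].round(4),'| along axis',(q@e).round(2),'across',(q@[e[1],-e[0]]).round(2),'| F axis',(f[:2]@e).round(2),'across',(f[:2]@[e[1],-e[0]]).round(2),'z',f[2].round(2),'std',np.std([a['contact_force'] for a in A],0).round(2),'M',m('wrist_torque').round(3),A[-1]['width'])
E
python3 feel.py 10
```

```text
t 14.55 tcp [ 472.29 -188.32  196.4 ] yaw 1.4475 tilt [-0.0003  0.0004] | along axis 0.33 across 0.35 | F axis 0.14 across -0.09 z -1.29 std [0.54 0.42 0.48] M [-0.012 -0.014  0.016] 38.87385736434556
```

play_rows([
  {"hand": 0, "tx": -0.011, "ty": -0.014, "tz": 0.4, "wx": 0, "wy": 0, "wz": 0},
  {"hand": 0, "tx": 0, "ty": 0, "tz": 0.5, "wx": 0, "wy": 0, "wz": 0},
  {"hand": 0, "tx": 0, "ty": 0, "tz": 0.5, "wx": 0, "wy": 0, "wz": 0},
  {"hand": 0, "tx": 0, "ty": 0, "tz": 0.4, "wx": 0, "wy": 0, "wz": 0},
  {"hand": 0, "tx": 0, "ty": 0, "tz": 0.2, "wx": 0, "wy": 0, "wz": 0},
  {"hand": 0, "tx": 0, "ty": 0, "tz": 0, "wx": 0, "wy": 0, "wz": 0},
  {"hand": 0, "tx": 0, "ty": 0, "tz": 0, "wx": 0, "wy": 0, "wz": 0},
])

```text
t: 15.13
tcp_pos: [471.8, -188.7, 136.3]
orientation: [0.749, 0.662, -0.0, -0.0]
contact_force: [0.7, 0.1, -1.3]
width: 39.1
finger_force: 45.4
```

```bash
python3 feel.py 10; python3 snap.py w9
python3 - <<'E'
from h import *
import pickle
s,d=pickle.load(open('w9.pkl','rb'))
e=np.array([np.sin(.1255),np.cos(.1255)])
w=(d['img'].min(2)>140).astype(np.uint8);n,l,st,c=cv2.connectedComponentsWithStats(w)
for i in range(1,n):
    if 30<st[i,4]<400: print(st[i],c[i].round(1),((onz(d,*c[i],18.4)[:2]-[471.9,-185.5])@np.array([[e[1],e[0]],[-e[0],e[1]]])).round(2))
E
```

```text
t 15.6333 tcp [ 472.17 -188.9   136.81] yaw 1.4468 tilt [-0.0002  0.0004] | along axis -0.26 across 0.31 | F axis 0.17 across -0.08 z -1.28 std [0.52 0.41 0.41] M [-0.011 -0.009  0.004] 38.88075877682903
15.6333 [ 471.89 -188.73  136.42] x-yaw 1.4468 [-2.e-04  4.e-04 -1.e+00] [-0.15  0.67 -0.76] [-0.06   0.034 -0.046] 38.88075877682903 [-0.54  0.3  -0.4   0.86 -0.    1.16]
[343 146  14  13 138] [349.7 152.1] [40.04 45.38]
[ 54 176  17  39 164] [ 63.3 198.5] [-120.87   19.23]
[267 201  19  14 197] [276.5 207.8] [ 0.99 13.76]
[202 307  15  10  85] [211.  310.6] [-40.16 -55.19]
[336 307  15  10  81] [340.6 310.5] [ 41.51 -55.1 ]
[250 377  49   6 172] [274.9 379.5] [ 8.0000e-02 -1.1236e+02]
```

play_rows([
  {"hand": 0, "tx": 0, "ty": -0.01, "tz": 0.1, "wx": 0, "wy": 0, "wz": 0},
  {"hand": 0, "tx": 0, "ty": 0, "tz": 0.1, "wx": 0, "wy": 0, "wz": 0},
  {"hand": 0, "tx": 0, "ty": 0, "tz": 0.05, "wx": 0, "wy": 0, "wz": 0},
  {"hand": 0, "tx": 0, "ty": 0, "tz": 0, "wx": 0, "wy": 0, "wz": 0},
])

```text
t: 16.02
tcp_pos: [471.6, -188.4, 128.6]
orientation: [0.749, 0.662, 0.0, -0.0]
contact_force: [0.4, 1.5, 1.4]
width: 38.4
finger_force: 45.7
```

```bash
python3 feel.py 12
```

```text
t 16.6167 tcp [ 471.53 -188.5   128.65] yaw 1.4468 tilt [ 0.0001 -0.    ] | along axis 0.06 across -0.38 | F axis 2.05 across 0.16 z 0.66 std [0.59 0.5  0.66] M [ 0.447 -0.153  0.022] 39.02799809328925
```

play_rows([
  {"hand": 0, "tx": 0.03, "ty": 0, "tz": 0, "wx": 0, "wy": 0, "wz": 0},
  {"hand": 0, "tx": 0, "ty": 0, "tz": 0, "wx": 0, "wy": 0, "wz": 0},
])

```text
t: 16.78
tcp_pos: [471.6, -188.0, 128.7]
orientation: [0.75, 0.662, -0.0, 0.0]
contact_force: [0.4, 0.3, -0.1]
width: 38.7
finger_force: 45.6
```

```bash
python3 feel.py 12
```

```text
t 17.3833 tcp [ 471.6  -187.94  128.71] yaw 1.4467 tilt [-0.0002 -0.    ] | along axis 0.62 across -0.38 | F axis 0.34 across -0.12 z 0.0 std [0.28 0.63 0.53] M [ 0.07  -0.025  0.003] 38.34231084553914
```

play_rows([
  {"hand": 0, "tx": 0.004, "ty": 0, "tz": 0.05, "wx": 0, "wy": 0, "wz": 0},
  {"hand": 0, "tx": 0, "ty": 0, "tz": 0.03, "wx": 0, "wy": 0, "wz": 0},
  {"hand": 0, "tx": 0, "ty": 0, "tz": 0, "wx": 0, "wy": 0, "wz": 0},
])

```text
t: 17.63
tcp_pos: [472.2, -188.1, 127.3]
orientation: [0.75, 0.662, 0.0, 0.001]
contact_force: [-0.9, 0.3, 6.8]
width: 38.5
finger_force: 46.3
```

```bash
python3 feel.py 12
```

```text
t 18.2333 tcp [ 472.22 -188.05  127.32] yaw 1.4468 tilt [-0.0011  0.0018] | along axis 0.59 across 0.25 | F axis 0.5 across -0.7 z 6.78 std [0.38 0.35 0.52] M [ 0.107  0.194 -0.002] 38.95951765103963
```

play_rows([
  {"hand": 0, "tx": 0.004, "ty": 0, "tz": 0.05, "wx": 0, "wy": 0, "wz": 0},
  {"hand": 0, "tx": 0, "ty": 0, "tz": 0.03, "wx": 0, "wy": 0, "wz": 0},
  {"hand": 0, "tx": 0, "ty": 0, "tz": 0, "wx": 0, "wy": 0, "wz": 0},
])

```text
t: 18.48
tcp_pos: [472.0, -187.7, 123.9]
orientation: [0.75, 0.662, 0.0, 0.0]
contact_force: [1.0, 0.7, 1.4]
width: 38.4
finger_force: 45.5
```

```bash
python3 feel.py 10
```

```text
t 18.9833 tcp [ 471.91 -187.66  123.89] yaw 1.4468 tilt [-0.0001  0.0002] | along axis 0.94 across -0.11 | F axis -0.07 across 1.91 z 0.32 std [0.49 0.38 0.57] M [-0.097 -0.384 -0.006] 38.467641693746316
```

play_rows([
  {"hand": 0, "tx": 0, "ty": 0, "tz": 0.05, "wx": 0, "wy": 0, "wz": 0},
  {"hand": 0, "tx": 0, "ty": 0, "tz": 0.05, "wx": 0, "wy": 0, "wz": 0},
  {"hand": 0, "tx": 0, "ty": 0, "tz": 0, "wx": 0, "wy": 0, "wz": 0},
])

```text
t: 19.23
tcp_pos: [471.3, -187.4, 120.5]
orientation: [0.75, 0.662, -0.0, -0.0]
contact_force: [0.7, -1.0, -0.6]
width: 38.7
finger_force: 45.5
```

```bash
python3 feel.py 10
```

```text
t 19.7333 tcp [ 471.31 -187.41  120.58] yaw 1.4467 tilt [ 0.0001 -0.0008] | along axis 1.11 across -0.74 | F axis -0.62 across 0.55 z -1.84 std [0.75 0.48 0.48] M [-0.155 -0.079 -0.001] 38.45639898635432
```

play_rows([
  {"hand": 0, "tx": -0.008, "ty": 0, "tz": 0.04, "wx": 0, "wy": 0, "wz": 0},
  {"hand": 0, "tx": 0, "ty": 0, "tz": 0.04, "wx": 0, "wy": 0, "wz": 0},
  {"hand": 0, "tx": 0, "ty": 0, "tz": 0, "wx": 0, "wy": 0, "wz": 0},
])

```text
t: 19.98
tcp_pos: [471.7, -187.7, 118.6]
orientation: [0.75, 0.662, 0.0, 0.0]
contact_force: [-0.4, 0.9, -0.1]
width: 38.8
finger_force: 45.5
```

```bash
python3 feel.py 10
```

```text
t 20.4833 tcp [ 471.7  -187.76  118.55] yaw 1.4468 tilt [-0.0001  0.0003] | along axis 0.81 across -0.3 | F axis -0.15 across -0.08 z 0.76 std [0.52 0.6  0.4 ] M [-0.002 -0.031  0.014] 38.49190515178726
```

play_rows([
  {"hand": 0, "tx": 0, "ty": 0, "tz": 0.05, "wx": 0, "wy": 0, "wz": 0},
  {"hand": 0, "tx": 0, "ty": 0, "tz": 0.05, "wx": 0, "wy": 0, "wz": 0},
  {"hand": 0, "tx": 0, "ty": 0, "tz": 0, "wx": 0, "wy": 0, "wz": 0},
])

```text
t: 20.73
tcp_pos: [471.8, -187.9, 115.3]
orientation: [0.75, 0.662, 0.0, 0.0]
contact_force: [1.0, -0.5, 0.3]
width: 38.4
finger_force: 45.6
```

```bash
python3 feel.py 8
```

```text
t 21.1333 tcp [ 471.8  -187.83  115.38] yaw 1.4468 tilt [-0.      0.0002] | along axis 0.75 across -0.19 | F axis -0.2 across 1.92 z -1.16 std [0.59 0.36 0.51] M [-0.053 -0.338  0.008] 38.42954506999565
```

play_rows([
  {"hand": 0, "tx": 0, "ty": 0, "tz": 0.05, "wx": 0, "wy": 0, "wz": 0},
  {"hand": 0, "tx": 0, "ty": 0, "tz": 0.02, "wx": 0, "wy": 0, "wz": 0},
  {"hand": 0, "tx": 0, "ty": 0, "tz": 0, "wx": 0, "wy": 0, "wz": 0},
])

```text
t: 21.38
tcp_pos: [471.2, -187.6, 112.8]
orientation: [0.75, 0.662, -0.0, -0.0]
contact_force: [1.5, 0.3, -5.1]
width: 38.8
finger_force: 45.8
```

```bash
python3 feel.py 8
```

```text
t 21.7833 tcp [ 471.15 -187.52  112.78] yaw 1.4468 tilt [ 0.0004 -0.0012] | along axis 0.98 across -0.88 | F axis -0.44 across 1.39 z -6.57 std [0.45 0.46 1.28] M [-0.136 -0.285  0.029] 38.53513497618514
```

play_rows([
  {"hand": 0, "tx": 0, "ty": 0, "tz": 0.03, "wx": 0, "wy": 0, "wz": 0},
  {"hand": 0, "tx": 0, "ty": 0, "tz": 0.02, "wx": 0, "wy": 0, "wz": 0},
  {"hand": 0, "tx": 0, "ty": 0, "tz": 0, "wx": 0, "wy": 0, "wz": 0},
])

```text
t: 22.03
tcp_pos: [471.4, -187.7, 111.8]
orientation: [0.75, 0.662, -0.0, -0.0]
contact_force: [1.4, 0.8, -4.9]
width: 38.4
finger_force: 46.1
```

```bash
python3 feel.py 8
```

```text
t 22.4333 tcp [ 471.38 -187.67  111.84] yaw 1.4467 tilt [ 0.     -0.0004] | along axis 0.86 across -0.63 | F axis -0.12 across -0.51 z -4.66 std [0.55 0.38 0.34] M [-0.014  0.08   0.015] 38.396017657207665
```

play_rows([
  {"hand": 0, "tx": 0, "ty": 0, "tz": 0.03, "wx": 0, "wy": 0, "wz": 0},
  {"hand": 0, "tx": 0, "ty": 0, "tz": 0.01, "wx": 0, "wy": 0, "wz": 0},
  {"hand": 0, "tx": 0, "ty": 0, "tz": 0, "wx": 0, "wy": 0, "wz": 0},
])

```text
t: 22.68
tcp_pos: [472.0, -188.0, 111.1]
orientation: [0.75, 0.662, 0.0, 0.001]
contact_force: [-0.3, 0.2, -1.5]
width: 38.7
finger_force: 46.3
```

```bash
python3 feel.py 8
```

```text
t 23.0833 tcp [ 471.9  -187.91  110.94] yaw 1.4468 tilt [-0.0002  0.0004] | along axis 0.68 across -0.08 | F axis 0.28 across 0.09 z -1.33 std [0.62 0.35 0.55] M [0.022 0.02  0.009] 38.58369942666451
```

play_rows([
  {"hand": 0, "tx": 0, "ty": 0, "tz": 0.02, "wx": 0, "wy": 0, "wz": 0},
  {"hand": 0, "tx": 0, "ty": 0, "tz": 0, "wx": 0, "wy": 0, "wz": 0},
])

```text
t: 23.25
tcp_pos: [471.8, -187.9, 110.6]
orientation: [0.75, 0.662, 0.0, 0.0]
contact_force: [-1.7, 0.7, 3.2]
width: 38.7
finger_force: 47.2
```

```bash
python3 feel.py 8
```

```text
t 23.65 tcp [ 471.81 -187.89  110.58] yaw 1.4468 tilt [-0.0004  0.0006] | along axis 0.69 across -0.18 | F axis 0.37 across -1.54 z 5.17 std [0.48 0.47 0.43] M [ 0.145  0.315 -0.01 ] 38.88474305485643
```

play_rows([
  {"hand": 0.7, "tx": 0, "ty": 0, "tz": 0, "wx": 0, "wy": 0, "wz": 0},
  {"hand": 0.9, "tx": 0, "ty": 0, "tz": 0, "wx": 0, "wy": 0, "wz": 0},
  {"hand": 1, "tx": 0, "ty": 0, "tz": 0, "wx": 0, "wy": 0, "wz": 0},
  {"hand": 1, "tx": 0, "ty": 0, "tz": 0, "wx": 0, "wy": 0, "wz": 0},
  {"hand": 1, "tx": 0, "ty": 0, "tz": 0, "wx": 0, "wy": 0, "wz": 0},
  {"hand": 1, "tx": 0, "ty": 0, "tz": -0.3, "wx": 0, "wy": 0, "wz": 0},
  {"hand": 1, "tx": 0, "ty": 0, "tz": -0.6, "wx": 0, "wy": 0, "wz": 0},
  {"hand": 1, "tx": 0, "ty": 0, "tz": -0.8, "wx": 0, "wy": 0, "wz": 0},
  {"hand": 1, "tx": 0, "ty": 0, "tz": -0.9, "wx": 0, "wy": 0, "wz": 0},
  {"hand": 1, "tx": 0, "ty": 0, "tz": -0.9, "wx": 0, "wy": 0, "wz": 0},
  {"hand": 1, "tx": 0, "ty": 0, "tz": -0.8, "wx": 0, "wy": 0, "wz": 0},
  {"hand": 1, "tx": 0, "ty": 0, "tz": 0, "wx": 0, "wy": 0, "wz": 0},
])

```text
t: 24.65
tcp_pos: [473.7, -188.9, 244.9]
orientation: [0.75, 0.662, 0.001, 0.004]
contact_force: [0.8, 0.3, 0.5]
width: 85.3
finger_force: 0.0
```

```bash
python3 feel.py 3; python3 snap.py w10
python3 - <<'E'
from lab import *
import pickle
s,d=pickle.load(open('w10.pkl','rb'))
t=get_image('top');m,c,st=lab(t,(335,240,385,275));print('top label',c,st)
# wrist: lip whites & label, in dispenser frame as in w2
e=np.array([np.sin(.1255),np.cos(.1255)]);B=np.array([[e[1],e[0]],[-e[0],e[1]]])
w=(d['img'].min(2)>150).astype(np.uint8);n,l,s2,c=cv2.connectedComponentsWithStats(w)
for i in range(1,n):
    if s2[i,4]>40 and 200<c[i][0]<360: print(s2[i],c[i].round(1),'z74',((onz(d,*c[i],74)[:2]-[471.9,-185.5])@B).round(1),'z18',((onz(d,*c[i],18.4)[:2]-[471.9,-185.5])@B).round(1))
E
```

```text
t 24.8 tcp [ 472.3  -188.15  240.89] yaw 1.4468 tilt [-0.0003  0.0006] | along axis 0.49 across 0.34 | F axis 0.27 across 0.34 z -0.48 std [0.62 0.28 0.57] M [0.023 0.006 0.014] 85.46805915048868
24.8 [ 471.58 -187.72  239.37] x-yaw 1.4468 [-3.e-04  6.e-04 -1.e+00] [-0.49  0.41 -0.46] [ 0.006  0.011 -0.014] 85.46805915048868 [-0.54  0.21 -0.25  1.11 -0.    1.16]
top label [356.92164179 255.89552239] [347 248  22  17 268]
[256 123  40  27 945] [275.3 136. ] z74 [-0.1 47.8] z18 [-0.2 39.5]
[321 125   9   9  67] [325. 129.] z74 [32.4 52.4] z18 [40.  45.3]
[ 250  165   53   73 3642] [275.8 199.7] z74 [0.2 3.6] z18 [  0.3 -15.1]
[317 228   8   8  50] [320.4 231.4] z74 [ 32.4 -20.5] z18 [ 40.  -44.8]
[256 238  41   8 165] [275.9 240.7] z74 [  0.4 -27.9] z18 [  0.4 -53.9]
[258 248  36  18 610] [275.5 256.6] z74 [  0.1 -40.8] z18 [  0.1 -69.9]
[234 345  51  49 671] [257.7 367.9] z74 [ -15.  -147.1] z18 [ -18.5 -201.4]
```

```bash
python3 -c "
from h import *
print(finish_job())"
```

```text
the job is handed in; nothing more can be done
None
```

The empty reel is in the tray and the full reel is pressed home between the arms; the job is handed in. By force and camera readings both arms snapped in and stand upright, but no verdict came back.

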